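Snap the control board onto its standoffs

TASK

The scale's terminal is open for repair: pick up the loose circuit board by its black block, set it the right way round on the four barbed standoffs in the grey tray, and press it down beside each post until all four have clicked through and the board is fully home. Feel for the clicks and press gently: the board must never bear on the standoffs with more than 40 N. Leave the things around it where they are.

Things in the scene. Friction and masses are not known exactly. Their poses are not given: they have to be found in the camera images.
- tray: Opened housing of the scale's terminal: low grey tray, 148 x 100 mm, walls 14 mm high, on a black foam pad on the bench, held in place. Origin: centre of its underside (top of the feet); x along its length, y across, z up. On it stand four white snap standoffs at (x, y) = A (50, 34), B (-50, 34), C (-50, -34), D (28, -34) mm; D is set in, so the board fits one way only.
- board_grip (a point): Centre of the black block, 34 (x) x 30 (y) x 32 mm high, in the middle of the loose dark green circuit board: grasp it here. It lies 19 mm above the board's underside; axes are the board's: x along its length, y across, z up. Board 128 x 92 x 3 mm, 0.13 to 0.21 kg, flat on the bench, turned at most 0.25 rad from the tray. White connector, 13 mm high, on its -x edge.
- hole_a (a point): Centre of the board's hole A (8.4 mm wide) at the board's underside, at x 50, y 34 mm in the board; it goes over post A. Axes as the board's. Press the board on the strips along its long edges (|y| 18 to 46 mm), bare but for the post tips.
- post_a (a point): Standoff A of the tray: the point on its axis at shoulder height (18 mm above the tray's underside), where the centre of hole A lies once the board is fully home. Each standoff: a 13 mm thick pillar with a flat shoulder; above it a 5 mm post, 16 mm high with tapered tip, with two sprung barbs to +x and -x, 13 mm over both, tapering from 13 mm down to a catching edge 5 mm above the shoulder.
- hole_b (a point): Centre of the board's hole B (8.4 mm wide) at the board's underside, at x -50, y 34 mm in the board; it goes over post B. Axes as the board's. Pressed 18 mm inward (along x) of a post, the barbs go through at about 8 to 20 N; the force drops as they snap out, then rises steeply at the shoulder: feel for that and stop.
- post_b (a point): Standoff B of the tray: the point on its axis at shoulder height (18 mm above the tray's underside), where the centre of hole B lies once the board is fully home. Laid on the posts the board first rests on the barbs, its underside about 10 mm above the shoulders.
- hole_c (a point): Centre of the board's hole C (8.4 mm wide) at the board's underside, at x -50, y -34 mm in the board; it goes over post C. Axes as the board's. The pad beds down under the first presses (from about 5 N) by an unknown 1 to 12 mm, stays down and is then hard, so no measured height tells how deep to press.
- post_c (a point): Standoff C of the tray: the point on its axis at shoulder height (18 mm above the tray's underside), where the centre of hole C lies once the board is fully home.
- hole_d (a point): Centre of the board's hole D (8.4 mm wide) at the board's underside, at x 28, y -34 mm in the board; it goes over post D. Axes as the board's.
- post_d (a point): Standoff D of the tray: the point on its axis at shoulder height (18 mm above the tray's underside), where the centre of hole D lies once the board is fully home.
- driver: Bystander: screwdriver with blue handle lying on the bench, 198 mm long (along its y), 30 mm thick; origin: centre of its underside.
- label_roll: Bystander: white roll of labels standing on end, 70 mm across, 60 mm high; origin: centre of its underside.
- measure: Bystander: yellow tape measure, 38 x 68 x 62 mm; origin: centre of its underside.
Mind the look-alikes: they are no part of the job. There is more than one size of the part that bears tray; the job needs the larger.

How it is judged:
By the outcome, as a careful person would: the job done as asked, in the order asked, and still so for the second after the job is handed in, with the robot touching nothing.
It also fails if it takes over 72 s, if anything falls off the work surface, if the arm or the gripper's body presses on something with over 40 N, if the wrist force passes 120 N, or if a joint passes its speed limit or range.

ROBOT

A 6-joint arm with a two-finger parallel gripper is mounted at the origin on a cart in front of the work surface, level with it; the furniture and walls round the work are solid. World frame = base frame: x ahead of the robot, y to its left, z up, the work surface at z = 0. Lengths are in m, angles in rad, forces in N, time in s.
With the tool pointing down it reaches from about 0.35 to 0.85 m from the base axis. Payload 8.1 kg.
Tool frame: the origin (TCP) lies between the finger pads; the fingertips stand 14 mm ahead of it and the grasp point (between the pads) lies 5 mm behind it; z points along the fingers, y is the line along which they close (so a half turn about z gives the same grasp; the last joint's range is limited). The gripper opens to 93 mm and grips with 3 to 60 N. Pads are 15 mm wide; open, the fingers measure 128 mm over their backs; the gripper's body (75 mm by 188 mm) begins 65 mm behind the grasp point.
Start: joints at [1.047, 0.13, 1.488, -0, 1.523, -0.085], TCP at [0.255, 0.543, 0.233] pointing down, gripper open.
Joint ranges: [-2.96, 2.96], [-0.89, 2.26], [0.02, 2.5], [-1.34, 4.48], [0, 2.73], [-2.66, 2.66]. Speed limits (rad/s): [2.39, 2.39, 2.79, 3.14, 3.14, 3.14].

INTERFACE

Orientations are given as a rotation vector (axis times angle).
In Python, from plant import robot gives the robot as it stands.
- The arm moves only by the tool arm_command, never from a script. Its argument "targets" is a list of rows, each an object of numbers: "x", "y", "z": the shift along the world's x, y, z in units of 500 mm (1.0 is 500 mm); "rx", "ry", "rz": the turn, a rotation vector about the world's x, y, z in units of 2 rad (1.0 is 2 rad); "claw": the closure in counts, from 0 (fully open) to 255 (shut). In form: [{"x": .., "y": .., "z": .., "rx": .., "ry": .., "rz": .., "claw": ..}, ...]. A call has 1 to 10 rows; each row is the pose to reach, as a shift and turn from the pose commanded when the call began; what a row does not reach only later rows make up. A row lasts 1/12 s, in which the tool goes at most 41.7 mm and 7.16 degrees, less where a joint would pass 70% of its speed; a pose out of reach is approached as far as the arm can. A call with a number of a shift or a turn outside -1 to 1 is refused whole. A call with a gripper value outside its range is refused whole. The fingers move at their own pace and stop on an object; "squeeze" is the grip in N (left out, the last holds). Time passes only in rows, so rows that repeat a pose let the fingers close. It gives the time, the measured TCP pose, the force, the opening and the grip force at its end, in the units of the state.
- robot.read_state(): the state, without advancing time (a new reading comes with each control period).
- robot.read_camera(name): name is "side" or "top" or "wrist"; returns (picture, depth): 400x640x3 uint8, red, green, blue; 400x640 float32, m along the optical axis (not along the pixel's ray), 0 where there is no reading.
- robot.get_calibration(name): a dict with "intrinsics" (3x3 intrinsics, pixels), "origin" and "orientation" of the camera in the world. Camera axes: x right, y up, looking along -z (the intrinsics and any distortion apply to the point x, -y, -z); pixel columns grow to the right and rows downward; lengths in m; the calibration is good to about 2 mm. A picture is of the moment at which its call begins: read the wrist's pose just before it. get_calibration takes no time and is no camera call; for the wrist camera it gives the pose at the moment of the call.
- robot.close_job(): hands the job in; it is judged then, once.
The state is a dict: "t": time; "q": joint angles; "dq": joint speeds; "joint_torque": joint torques, N m; "tool_pos": TCP position; "orientation": TCP orientation; "force": force on the tool from outside, world axes, zero at the start; "wrist_torque": the same for the moment, N m; "opening": finger opening in m; "gripper_force": force on a finger pad.
Only numpy, scipy, OpenCV 4.12 (cv2) and the standard library are available. Lean on these libraries where they do the work, as an engineer would, in place of code of your own. Each camera call takes 0.05 s, during which the arm holds its last target. There are 200 camera calls.

## Working session

There is one attempt and no reset: what is moved stays moved. The work goes in short steps, Python scripts to look and compute and a tool call to move; the robot and the scene stay as the last step left them, time stands still between calls to the robot, and variables do not carry over. Pictures are saved under pics/ and viewed, at most 10 in all, crops included, and the job is handed in when it is done.

Besides the shell and the picture viewer there is one more tool, called after "Request:" by a JSON object that holds its "op" and its "data". arm_command: Moves the arm, as the interface text tells. Shifts and turns lie within -1 to 1; 1 stands for 500 mm of shift or 2 rad of turn. Its arguments: {"type":"object","properties":{"targets":{"type":"array","items":{"type":"object","properties":{"x":{"type":"number","minimum":-1,"maximum":1},"y":{"type":"number","minimum":-1,"maximum":1},"z":{"type":"number","minimum":-1,"maximum":1},"rx":{"type":"number","minimum":-1,"maximum":1},"ry":{"type":"number","minimum":-1,"maximum":1},"rz":{"type":"number","minimum":-1,"maximum":1},"claw":{"type":"number"}}}},"squeeze":{"type":"number"}},"required":["targets"]}

```bash
ls; mkdir -p pics; cat > h.py <<'E'
import numpy as np, cv2
from plant import robot
from scipy.spatial.transform import Rotation as R
def Rm(o):
    o=np.array(o,float)
    if o.shape==(3,3): return o
    return R.from_rotvec(o).as_matrix() if o.size==3 else R.from_quat(o).as_matrix()
def cam(n):
    c=robot.get_calibration(n); p,d=robot.read_camera(n); return c,p,d
def save(p,f): cv2.imwrite('pics/'+f,p[:,:,::-1])
def cloud(c,d):
    K=np.array(c['intrinsics']); v,u=np.mgrid[0:d.shape[0],0:d.shape[1]]
    P=np.stack([(u-K[0,2])/K[0,0]*d,-(v-K[1,2])/K[1,1]*d,-d],-1)
    return P@Rm(c['orientation']).T+np.array(c['origin'])
def ray(c,uv,z):
    K=np.array(c['intrinsics']); uv=np.atleast_2d(uv).astype(float)
    r=np.stack([(uv[:,0]-K[0,2])/K[0,0],-(uv[:,1]-K[1,2])/K[1,1],-np.ones(len(uv))],-1)@Rm(c['orientation']).T
    o=np.array(c['origin']); return o+r*((z-o[2])/r[:,2])[:,None]
E
python3 - <<'E'
from h import *
s=robot.read_state(); print({k:np.round(v,3) for k,v in s.items()})
for n in('top','side'):
    c,p,d=cam(n); save(p,n+'0.png'); np.savez('/tmp/%s.npz'%n,p=p,d=d); print(n,c)
E
```

```text
pics
{'t': np.float64(0.0), 'q': array([ 1.047,  0.131,  1.489, -0.   ,  1.523, -0.085]), 'dq': array([-0.001,  0.   ,  0.001, -0.001,  0.002,  0.003]), 'joint_torque': array([-1.0000e-03, -5.5987e+01, -4.9174e+01,  7.7000e-02,  3.6000e-02,
       -0.0000e+00]), 'tool_pos': array([0.255, 0.543, 0.232]), 'orientation': array([-6.840e-01, -3.066e+00,  3.000e-03]), 'force': array([-0.174,  0.597,  0.511]), 'wrist_torque': array([ 0.021, -0.007,  0.019]), 'gripper_force': np.float64(0.0), 'opening': np.float64(0.093)}
top {'intrinsics': array([[399.83190899,   0.        , 324.04155919],
       [  0.        , 399.83190899, 196.19527354],
       [  0.        ,   0.        ,   1.        ]]), 'origin': array([ 0.4706162 , -0.12968761,  1.09207811]), 'orientation': array([ 0.01447584, -0.04182474, -1.58408121])}
side {'intrinsics': array([[371.50868462,   0.        , 320.20824605],
       [  0.        , 371.50868462, 205.27241816],
       [  0.        ,   0.        ,   1.        ]]), 'origin': array([ 0.1662896 , -0.96954979,  0.62043579]), 'orientation': array([ 0.9976797 , -0.19599537, -0.36299303])}
```

View pics/top0.png

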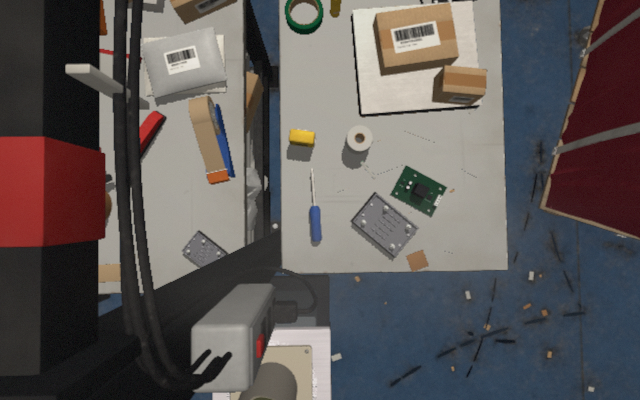

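View pics/side0.png

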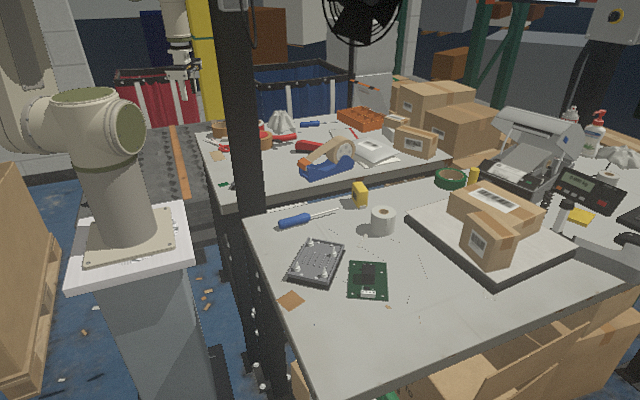

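Top view: the large tray is at about (384,224) and the loose board at (419,190). The look-alike small tray is at (204,249) on the neighbouring table. The driver is at (315,205), the roll at (359,138) and the tape measure at (302,137). I choose the big tray and the green board, and check them in a crop.

```bash
python3 - <<'E'
from h import *
D=np.load('/tmp/top.npz'); p,d=D['p'],D['d']; c=robot.get_calibration('top')
cv2.imwrite('pics/crop.png',cv2.resize(p[155:270,335:465,::-1],None,fx=5,fy=5,interpolation=cv2.INTER_CUBIC)[:600])
P=cloud(c,d)
hsv=cv2.cvtColor(p,cv2.COLOR_RGB2HSV)
roi=np.zeros(d.shape,bool); roi[150:265,340:470]=1
g=roi&(hsv[...,0]>45)&(hsv[...,0]<90)&(hsv[...,1]>90)
def fit(m,z,name):
    m=cv2.morphologyEx(m.astype(np.uint8),cv2.MORPH_CLOSE,np.ones((9,9)))
    n,l,st,ce=cv2.connectedComponentsWithStats(m); k=1+np.argmax(st[1:,4]); 
    v,u=np.nonzero(l==k); X=ray(c,np.stack([u,v],1),z)[:,:2]
    r=cv2.minAreaRect((X*1000).astype(np.float32)); print(name,r,ce[k]); 
fit(g,0.003,'board')
h=roi&(P[...,2]>0.008)&(P[...,2]<0.06)
print(np.median(P[140:150,400:480,2]))
hh=h.copy(); hh&=~cv2.dilate(g.astype(np.uint8),np.ones((13,13))).astype(bool)
fit(hh,0.02,'tray')
blk=roi&(P[...,2]>0.026)&cv2.dilate(g.astype(np.uint8),np.ones((5,5))).astype(bool)
fit(blk,0.034,'block')
print(P[188:193:2,412:432:4,2].round(3)); print(P[205:245:6,355:415:6,2].round(3))
E
```

```text
board ((522.2600708007812, -407.22967529296875), (124.37049102783203, 87.2308120727539), 61.45090866088867) [415.35665138 184.77637615]
-0.0012967568478192693
tray ((430.3754577636719, -312.9838562011719), (148.8321533203125, 100.24015045166016), 49.410797119140625) [385.69479267 224.70298939]
block ((522.0091552734375, -408.241943359375), (34.17567443847656, 27.56313133239746), 60.14779281616211) [423.36       188.77333333]
[[ 0.003  0.036  0.034  0.036  0.035]
 [ 0.004  0.031  0.033  0.034  0.034]
 [ 0.013  0.033  0.031  0.034 -0.002]]
[[-0.002 -0.001  0.02   0.016  0.017  0.018  0.021 -0.001 -0.    -0.005]
 [-0.001  0.015  0.018  0.013  0.018  0.019  0.016  0.021 -0.003 -0.001]
 [-0.001  0.015  0.019  0.016  0.013  0.019  0.015  0.013  0.016 -0.   ]
 [ 0.022  0.02   0.016  0.012  0.016  0.017  0.015  0.018  0.017  0.018]
 [-0.     0.002  0.016  0.019  0.019  0.015  0.019  0.018  0.016  0.029]
 [ 0.002 -0.004  0.002  0.016  0.017  0.015  0.017  0.013  0.015  0.018]
 [-0.001  0.     0.    -0.004  0.02   0.018  0.016  0.016  0.018  0.   ]]
```

View pics/crop.png

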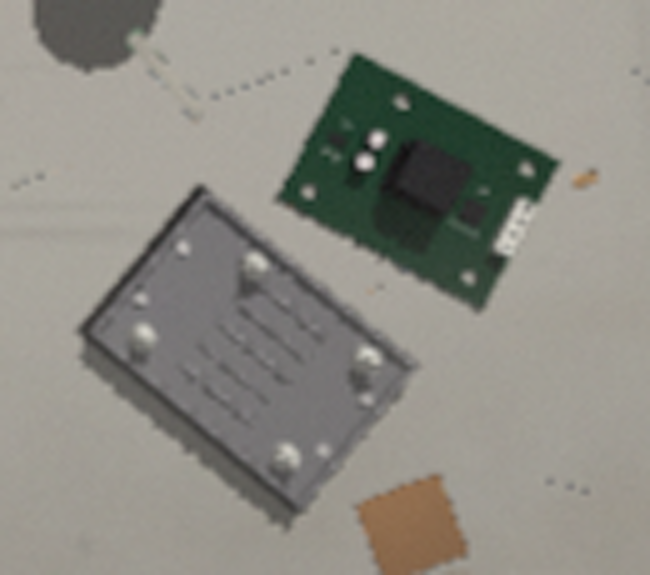

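The crop confirms the choice. The tray has its set-in post D at crop (255,265), C at (367,360), A at (143,337) and B at (286,458). The board has its connector at (515,228), hole D at (401,101) and hole A at (308,192). Next I check that the path is clear and set the first move.

```bash
python3 - <<'E'
from h import *
for n in('top','side'):
    D=np.load(f'/tmp/{n}.npz'); P=cloud(robot.get_calibration(n),D['d'])
    ok=(D['d']>0)&(P[...,2]>0.10)&(P[...,2]<1.0)&(P[...,0]>0.1)&(P[...,0]<0.75)&(P[...,1]>-0.7)&(P[...,1]<0.5)
    X=P[ok]; 
    H,_,_=np.histogram2d(X[:,0],X[:,1],bins=[13,12],range=[[.1,.75],[-.7,.5]])
    print(n); print(H.astype(int))
s=robot.read_state(); a=R.from_rotvec(s['orientation']).as_matrix(); print(np.degrees(np.arctan2(a[1,1],a[0,1])))
E
```

```text
top
[[    0     0     0     0     0     0    31     5     0     0     0     0]
 [    0     0     0     0     0     0     0     0     0     0     0     0]
 [    0     0     0     0     0     0     0     0     0     0     0     0]
 [    0     0     0     0     0     0     0     0     0     0     0     0]
 [    0     0     0     0     0   146  3157     0     0     0     0     0]
 [    0     0     0     0     0   185 17168  3020     0     0     0     0]
 [    0     0     0     0     0     0  9618  3322     0     0     0     0]
 [    0     0     0     0     0     0  9903  3172     0     0     0     0]
 [    0     0     0     0     0     0  9451  3438     0     0     0     0]
 [    0     0     0     0     0     0  5567  1399     0     0     0     0]
 [    0     0     0     0     0     0    33     0    17     0     0     0]
 [    0     0     0     0     0     0     0     0   424     0     0     0]
 [    0   125   102     0     0     0     0     0   398     0     0     0]]
side
[[   0    0    0    0    0    0   97   15    0    0   15    0]
 [   0    0    0    0    0    0    0    0    0    0    5   63]
 [   0    0    0    0    0    0    0    0    0    0    0  396]
 [   0    0    0    0    0    0    0    0    0    0    0  113]
 [   0    0    0    0    0   83 3569  530    0    0    0    0]
 [   0    0    0    0    0   78 2267    0    0    0    0    0]
 [   0    0    0    0    0    0    0    0    0    0    0    0]
 [   0    0    0    0    0    0    0    0    0    0    0    0]
 [   0    0    0    0    0    0    0    0    0    0    0    0]
 [   0    0    0    0    0    0    0    0    0    0    0    0]
 [   0    0    0    0    0    0    0    0   11    0    0    0]
 [   0    0    0    0    0    0    0    0  133    0    0    0]
 [   0  334  238    0    0    0    0    0   95    0    0    0]]
64.86075893619406
```

```bash
python3 - <<'E'
from h import *
X=[]
for n in('top','side'):
    D=np.load(f'/tmp/{n}.npz'); P=cloud(robot.get_calibration(n),D['d'])
    ok=(D['d']>0)&(P[...,2]>0.06)&(P[...,2]<1.05)&(P[...,0]>0.1)&(P[...,0]<0.75)&(P[...,1]>-0.2)&(P[...,1]<0.2)
    X.append(P[ok])
X=np.vstack(X)
for z in np.arange(.06,1.05,.1):
    k=X[(X[:,2]>=z)&(X[:,2]<z+.1)]
    if len(k)>20: print(round(z,2),len(k),np.percentile(k[:,:2],[1,99],axis=0).round(3).tolist())
# arm
from scipy.spatial.transform import Rotation
E
```

```text
0.06 3972 [[0.306, -0.116], [0.746, 0.176]]
0.16 1395 [[0.305, -0.022], [0.385, 0.049]]
0.26 1778 [[0.101, -0.022], [0.385, 0.05]]
0.36 1963 [[0.305, -0.022], [0.385, 0.05]]
0.46 2915 [[0.305, -0.127], [0.392, 0.05]]
0.56 3180 [[0.311, -0.125], [0.394, 0.051]]
0.66 7410 [[0.319, -0.076], [0.394, 0.049]]
0.76 10949 [[0.335, -0.053], [0.595, 0.033]]
0.86 45956 [[0.38, -0.026], [0.583, 0.013]]
```

```bash
python3 - <<'E'
from h import *
def proj(c,X):
    q=(np.array(X)-c['origin'])@Rm(c['orientation']); K=c['intrinsics']
    return [round(float(K[0,2]+K[0,0]*q[0]/-q[2])),round(float(K[1,2]-K[1,1]*q[1]/-q[2])),round(float(-q[2]),2)]
for n in('top','side'):
    c=robot.get_calibration(n); D=np.load(f'/tmp/{n}.npz'); P=cloud(c,D['d'])
    for X in [(0,0,0),(0,0,.4),(.35,.01,0.1),(.35,.01,.5),(.35,.01,.86),(.255,.543,.233),(.255,.543,.4)]: print(n,X,proj(c,X))
    for name,(z0,z1,y0,y1,x0,x1) in dict(post=(.16,.46,-.2,.2,.28,.42),box=(.46,.7,-.2,-.04,.28,.42),beam=(.76,1.05,-.2,.2,.3,.7),far=(.06,.16,-.2,-.03,.28,.42)).items():
        m=(D['d']>0)&(P[...,2]>z0)&(P[...,2]<z1)&(P[...,1]>y0)&(P[...,1]<y1)&(P[...,0]>x0)&(P[...,0]<x1)
        v,u=np.nonzero(m)
        if len(u): print(n,name,len(u),u.min(),u.max(),v.min(),v.max(),np.percentile(P[m],[2,98],axis=0).round(2).tolist(),np.median(D['p'][m],0))
    if n=='top':
        m=(D['d']>0)&(P[...,2]>1e-9)
        print(P[::40,0:300:30].round(2)[...,:].tolist()[2:10:2])
E
```

```text
top (0, 0, 0) [271, 387, 1.07]
top (0, 0, 0.4) [244, 492, 0.67]
top (0.35, 0.01, 0.1) [261, 260, 0.98]
top (0.35, 0.01, 0.5) [223, 294, 0.58]
top (0.35, 0.01, 0.86) [72, 428, 0.23]
top (0.255, 0.543, 0.233) [-2, 318, 0.84]
top (0.255, 0.543, 0.4) [-81, 344, 0.67]
top post 1167 202 270 249 283 [[0.32, -0.02, 0.17], [0.38, 0.05, 0.45]] [46. 45. 44.]
top box 2441 227 318 266 363 [[0.33, -0.12, 0.48], [0.39, -0.04, 0.7]] [64. 62. 61.]
top beam 56905 0 229 0 399 [[0.36, -0.04, 0.78], [0.58, 0.01, 0.92]] [39. 26. 26.]
[[[0.53, 0.01, 0.91], [0.53, 0.0, 0.91], [0.54, -0.01, 0.9], [0.54, -0.01, 0.89], [0.55, -0.02, 0.87], [0.83, 0.31, 0.03], [0.82, 0.23, 0.03], [0.82, 0.15, 0.03], [0.83, 0.08, 0.0], [1.1, 0.09, -0.81]], [[0.5, 0.01, 0.91], [0.5, -0.0, 0.91], [0.5, -0.01, 0.9], [0.5, -0.01, 0.87], [0.5, -0.02, 0.87], [0.61, 0.32, -0.0], [0.61, 0.24, -0.0], [0.6, 0.14, 0.08], [0.61, 0.08, -0.0], [0.72, 0.1, -0.85]], [[0.46, 0.01, 0.91], [0.46, -0.0, 0.91], [0.46, -0.01, 0.9], [0.46, -0.01, 0.87], [0.46, -0.02, 0.86], [0.4, 0.33, -0.0], [0.4, 0.24, -0.0], [0.39, 0.16, 0.0], [0.39, 0.08, 0.0], [0.38, 0.01, -0.12]], [[0.42, 0.01, 0.91], [0.42, -0.0, 0.91], [0.42, -0.01, 0.9], [0.41, -0.01, 0.87], [0.39, 0.03, 0.77], [0.41, -0.03, 0.85], [0.38, -0.02, 0.76], [0.38, -0.03, 0.73], [0.38, -0.06, 0.73], [0.35, -0.07, 0.63]]]
side (0, 0, 0) [132, 236, 1.03]
side (0, 0, 0.4) [83, 91, 0.82]
side (0.35, 0.01, 0.1) [251, 180, 1.1]
side (0.35, 0.01, 0.5) [234, 32, 0.89]
side (0.35, 0.01, 0.86) [209, -178, 0.7]
side (0.255, 0.543, 0.233) [189, 93, 1.42]
side (0.255, 0.543, 0.4) [181, 46, 1.33]
side post 3821 215 262 49 167 [[0.31, -0.02, 0.17], [0.38, 0.04, 0.46]] [46. 45. 42.]
side box 560 219 256 0 49 [[0.32, -0.13, 0.48], [0.39, -0.04, 0.57]] [73.5 74.  69. ]
```

A solid pillar (x 0.305–0.39, y −0.13–0.05, up to a beam at z≈0.86) stands between the start and the work. I must fold the arm in to pass it. I retract first, which also gives the link lengths.

Request:
{"op": "arm_command", "data": {"targets": [{"x": -0.17,"y": -0.36,"z": 0.4},{"x": -0.17,"y": -0.36,"z": 0.4},{"x": -0.17,"y": -0.36,"z": 0.4},{"x": -0.17,"y": -0.36,"z": 0.4},{"x": -0.17,"y": -0.36,"z": 0.4},{"x": -0.17,"y": -0.36,"z": 0.4},{"x": -0.17,"y": -0.36,"z": 0.4},{"x": -0.17,"y": -0.36,"z": 0.4}]}}

```text
schema error: expected keys x, y, z, rx, ry, rz, claw
```

```bash
python3 - <<'E'
from h import *
s=robot.read_state(); print(s['t'],s['q'].round(4),s['tool_pos'].round(4),s['force'].round(2))
q0=np.array([1.047,.131,1.489,0,1.523,-.085]);p0=np.array([.255,.543,.2325])
def rad(q,p): 
    a=q[0]; return p[0]*np.cos(a)+p[1]*np.sin(a), -p[0]*np.sin(a)+p[1]*np.cos(a), p[2]
print(rad(q0,p0),rad(s['q'],s['tool_pos']))
E
```

```text
0.1 [ 1.0466  0.1311  1.4892  0.      1.523  -0.0854] [0.2546 0.5427 0.2317] [ 0.21 -1.47 -1.04]
(np.float64(0.5977417739515407), np.float64(0.05078160762781425), np.float64(0.2325)) (np.float64(0.5973052873311537), np.float64(0.05120434446003075), np.float64(0.23167897843981647))
```

All keys are required.

Request:
{"op": "arm_command", "data": {"targets": [{"x": -0.17,"y": -0.36,"z": 0.4,"rx": 0,"ry": 0,"rz": 0,"claw": 0},{"x": -0.17,"y": -0.36,"z": 0.4,"rx": 0,"ry": 0,"rz": 0,"claw": 0},{"x": -0.17,"y": -0.36,"z": 0.4,"rx": 0,"ry": 0,"rz": 0,"claw": 0},{"x": -0.17,"y": -0.36,"z": 0.4,"rx": 0,"ry": 0,"rz": 0,"claw": 0},{"x": -0.17,"y": -0.36,"z": 0.4,"rx": 0,"ry": 0,"rz": 0,"claw": 0},{"x": -0.17,"y": -0.36,"z": 0.4,"rx": 0,"ry": 0,"rz": 0,"claw": 0},{"x": -0.17,"y": -0.36,"z": 0.4,"rx": 0,"ry": 0,"rz": 0,"claw": 0},{"x": -0.17,"y": -0.36,"z": 0.4,"rx": 0,"ry": 0,"rz": 0,"claw": 0}]}}

```text
t: 0.77
tool_pos: [0.1691, 0.3615, 0.4393]
orientation: [0.683, 3.063, 0.014]
force: [-0.7, -0.2, 0.5]
opening: 0.0927
gripper_force: 0.0
```

```bash
python3 - <<'E'
from h import *
s=robot.read_state(); print(s['t'],s['q'].round(4),s['tool_pos'].round(4),s['force'].round(2))
q0=np.array([1.0466,.1311,1.4892,0,1.523,-.0854]);p0=np.array([.2546,.5427,.2317])
def rad(q,p): 
    a=q[0]; return p[0]*np.cos(a)+p[1]*np.sin(a), -p[0]*np.sin(a)+p[1]*np.cos(a), p[2]
A=rad(q0,p0);B=rad(s['q'],s['tool_pos']);print(A,B,s['q'][1:5].sum())
q=s['q']
f=lambda q:[np.sin(q[1]),np.sin(q[1]+q[2]),np.cos(q[1]),np.cos(q[1]+q[2])]
a,b=np.array(f(q0)),np.array(f(q))
M=np.array([[b[0]-a[0],b[1]-a[1]],[b[2]-a[2],b[3]-a[3]]]); L=np.linalg.solve(M,[B[0]-A[0],B[2]-A[2]]); print('L1,L2',L,'r off',A[0]-a[:2]@L,'h-L3',A[2]-a[2:]@L)
E
```

```text
0.7667 [ 1.0048e+00 -4.0430e-01  1.6002e+00 -1.0000e-04  1.9360e+00 -1.2730e-01] [0.1691 0.3615 0.4393] [-0.74 -0.24  0.49]
(np.float64(0.5972614885855257), np.float64(0.05121683563636045), np.float64(0.2317)) (np.float64(0.39583159136215407), np.float64(0.05114918823655751), np.float64(0.43929514393454894)) 3.1318483312815397
L1,L2 [0.31230097 0.55362649] r off 0.0034877490364860764 h-L3 -0.050525671379685805
```

Request:
{"op": "arm_command", "data": {"targets": [{"x": -0.22,"y": -0.474,"z": 0.3,"rx": 0,"ry": 0,"rz": 0,"claw": 0},{"x": -0.22,"y": -0.474,"z": 0.3,"rx": 0,"ry": 0,"rz": 0,"claw": 0},{"x": -0.22,"y": -0.474,"z": 0.3,"rx": 0,"ry": 0,"rz": 0,"claw": 0},{"x": -0.22,"y": -0.474,"z": 0.3,"rx": 0,"ry": 0,"rz": 0,"claw": 0},{"x": -0.22,"y": -0.474,"z": 0.3,"rx": 0,"ry": 0,"rz": 0,"claw": 0},{"x": -0.22,"y": -0.474,"z": 0.3,"rx": 0,"ry": 0,"rz": 0,"claw": 0},{"x": -0.22,"y": -0.474,"z": 0.3,"rx": 0,"ry": 0,"rz": 0,"claw": 0},{"x": -0.22,"y": -0.474,"z": 0.3,"rx": 0,"ry": 0,"rz": 0,"claw": 0}]}}

```text
t: 1.43
tool_pos: [0.0573, 0.123, 0.5862]
orientation: [0.683, 3.062, 0.009]
force: [0.2, 0.1, 0.5]
opening: 0.093
gripper_force: 0.0
```

```bash
python3 - <<'E'
from h import *
s=robot.read_state(); print(s['t'],s['q'].round(3),s['dq'].round(2),s['tool_pos'].round(4),s['force'].round(2),s['orientation'].round(3))
E
```

```text
1.4333 [ 0.748 -0.848  1.539 -0.     2.444 -0.384] [-0.25 -0.06 -0.05  0.01  0.1  -0.19] [0.0573 0.123  0.5862] [0.2  0.09 0.49] [0.683 3.062 0.009]
```

Request:
{"op": "arm_command", "data": {"targets": [{"x": 0.03,"y": -0.016,"z": 0,"rx": 0,"ry": 0,"rz": -0.06,"claw": 0},{"x": 0.058,"y": -0.036,"z": 0,"rx": 0,"ry": 0,"rz": -0.12,"claw": 0},{"x": 0.082,"y": -0.06,"z": 0,"rx": 0,"ry": 0,"rz": -0.18,"claw": 0},{"x": 0.104,"y": -0.086,"z": 0,"rx": 0,"ry": 0,"rz": -0.24,"claw": 0},{"x": 0.124,"y": -0.114,"z": 0,"rx": 0,"ry": 0,"rz": -0.3,"claw": 0},{"x": 0.138,"y": -0.146,"z": 0,"rx": 0,"ry": 0,"rz": -0.36,"claw": 0},{"x": 0.15,"y": -0.178,"z": 0,"rx": 0,"ry": 0,"rz": -0.42,"claw": 0},{"x": 0.156,"y": -0.212,"z": 0,"rx": 0,"ry": 0,"rz": -0.48,"claw": 0},{"x": 0.16,"y": -0.246,"z": 0,"rx": 0,"ry": 0,"rz": -0.54,"claw": 0},{"x": 0.158,"y": -0.28,"z": 0,"rx": 0,"ry": 0,"rz": -0.6,"claw": 0}]}}

```text
t: 2.27
tool_pos: [0.1396, -0.015, 0.5818]
orientation: [-2.301, -2.137, 0.001]
force: [1.5, -0.1, -0.4]
opening: 0.0928
gripper_force: 0.0
```

```bash
python3 - <<'E'
from h import *
s=robot.read_state(); print(s['t'],s['q'].round(3),s['dq'].round(2),s['tool_pos'].round(4),s['force'].round(2)); a=Rm(s['orientation']); print(np.degrees(np.arctan2(a[1,1],a[0,1])))
c=robot.get_calibration('wrist'); print(c['intrinsics'][0,0],c['origin'].round(3), Rm(c['orientation']).round(2))
E
```

```text
2.2667 [-0.481 -0.84   1.547  0.     2.436 -0.407] [-1.48 -0.01  0.   -0.    0.01 -0.04] [ 0.1396 -0.015   0.5818] [ 1.46 -0.11 -0.37]
-4.244984989316976
310.6684663306317 [0.146 0.057 0.734] [[ 1.    0.07  0.02]
 [-0.07  0.96  0.26]
 [-0.   -0.26  0.97]]
```

Request:
{"op": "arm_command", "data": {"targets": [{"x": -0.006,"y": -0.032,"z": 0,"rx": 0,"ry": 0,"rz": -0.06,"claw": 0},{"x": -0.014,"y": -0.066,"z": 0,"rx": 0,"ry": 0,"rz": -0.12,"claw": 0},{"x": -0.022,"y": -0.084,"z": 0,"rx": 0,"ry": 0,"rz": -0.18,"claw": 0},{"x": 0.672,"y": -0.692,"z": -0.664,"rx": 0,"ry": 0,"rz": -0.21,"claw": 0},{"x": 0.672,"y": -0.692,"z": -0.664,"rx": 0,"ry": 0,"rz": -0.21,"claw": 0},{"x": 0.672,"y": -0.692,"z": -0.664,"rx": 0,"ry": 0,"rz": -0.21,"claw": 0},{"x": 0.672,"y": -0.692,"z": -0.664,"rx": 0,"ry": 0,"rz": -0.21,"claw": 0},{"x": 0.672,"y": -0.692,"z": -0.664,"rx": 0,"ry": 0,"rz": -0.21,"claw": 0},{"x": 0.672,"y": -0.692,"z": -0.664,"rx": 0,"ry": 0,"rz": -0.21,"claw": 0},{"x": 0.672,"y": -0.692,"z": -0.664,"rx": 0,"ry": 0,"rz": -0.21,"claw": 0}]}}

```text
t: 3.1
tool_pos: [0.3071, -0.2128, 0.4097]
orientation: [-2.691, -1.618, 0.0]
force: [1.0, -0.0, 0.8]
opening: 0.093
gripper_force: 0.0
```

```bash
python3 - <<'E'
from h import *
s=robot.read_state(); print(s['t'],s['q'].round(3),s['tool_pos'].round(4),s['force'].round(2)); a=Rm(s['orientation']); print(np.degrees(np.arctan2(a[1,1],a[0,1])))
E
```

```text
3.1 [-0.743 -0.483  1.71   0.     1.915 -0.255] [ 0.3071 -0.2128  0.4097] [ 0.97 -0.02  0.85]
-27.97132028541394
```

Request:
{"op": "arm_command", "data": {"targets": [{"x": 0.332,"y": -0.292,"z": -0.316,"rx": 0,"ry": 0,"rz": 0,"claw": 0},{"x": 0.332,"y": -0.292,"z": -0.316,"rx": 0,"ry": 0,"rz": 0,"claw": 0},{"x": 0.332,"y": -0.292,"z": -0.316,"rx": 0,"ry": 0,"rz": 0,"claw": 0},{"x": 0.332,"y": -0.292,"z": -0.316,"rx": 0,"ry": 0,"rz": 0,"claw": 0},{"x": 0.332,"y": -0.292,"z": -0.316,"rx": 0,"ry": 0,"rz": 0,"claw": 0},{"x": 0.332,"y": -0.292,"z": -0.316,"rx": 0,"ry": 0,"rz": 0,"claw": 0},{"x": 0.332,"y": -0.292,"z": -0.316,"rx": 0,"ry": 0,"rz": 0,"claw": 0},{"x": 0.332,"y": -0.292,"z": -0.316,"rx": 0,"ry": 0,"rz": 0,"claw": 0},{"x": 0.332,"y": -0.292,"z": -0.316,"rx": 0,"ry": 0,"rz": 0,"claw": 0}]}}

```text
t: 3.85
tool_pos: [0.4714, -0.3573, 0.2507]
orientation: [-2.688, -1.616, 0.003]
force: [-0.0, 0.1, 0.2]
opening: 0.0928
gripper_force: 0.0
```

```bash
python3 - <<'E'
from h import *
s=robot.read_state(); print(s['t'],s['q'].round(3),s['tool_pos'].round(4),s['force'].round(2)); a=Rm(s['orientation']); print(np.degrees(np.arctan2(a[1,1],a[0,1])))
c,p,d=cam('wrist'); save(p,'w1.png'); np.savez('/tmp/w1.npz',p=p,d=d,K=c['intrinsics'],o=c['origin'],R=c['orientation']); print(c['origin'].round(3))
E
```

```text
3.85 [-0.735  0.106  1.481  0.     1.56  -0.247] [ 0.4714 -0.3573  0.2507] [-0.03  0.07  0.19]
-27.972636344723483
[ 0.506 -0.294  0.403]
```

View pics/w1.png

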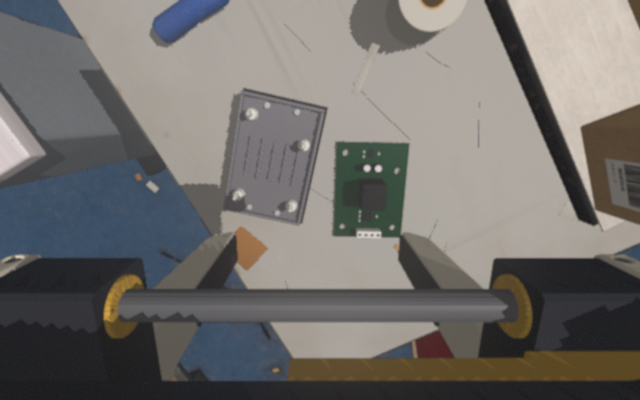

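```bash
cat > m.py <<'E'
from h import *
def blobs(c,p,d,m,lo,hi):
    n,l,st,ce=cv2.connectedComponentsWithStats(m.astype(np.uint8)); P=cloud(c,d)
    for k in range(1,n):
        if lo<=st[k,4]<=hi:
            q=P[l==k]; print('blob',ce[k].round(1),st[k,4],'zmed,zmax',np.median(q[:,2]).round(4),np.percentile(q[:,2],95).round(4))
def rect(c,m,z,name):
    m=cv2.morphologyEx(m.astype(np.uint8),cv2.MORPH_CLOSE,np.ones((7,7)))
    n,l,st,ce=cv2.connectedComponentsWithStats(m); k=1+np.argmax(st[1:,4])
    v,u=np.nonzero(l==k); X=ray(c,np.stack([u,v],1),z)[:,:2]
    r=cv2.minAreaRect((X*1000).astype(np.float32)); print(name,np.round(r[0],1),np.round(r[1],1),round(r[2],2)); return l==k
E
python3 - <<'E'
from m import *
D=np.load('/tmp/w1.npz'); p,d=D['p'],D['d']; c=dict(intrinsics=D['K'],origin=D['o'],orientation=D['R'])
P=cloud(c,d); hsv=cv2.cvtColor(p,cv2.COLOR_RGB2HSV)
roi=np.zeros(d.shape,bool); roi[80:245,215:420]=1
g=roi&(hsv[...,0]>45)&(hsv[...,0]<90)&(hsv[...,1]>90)
g[:, :325]=0
rect(c,g,.003,'board')
print('bench z',np.median(P[100:130,335:360,2]), 'board z',np.median(P[g][:,2]))
blk=np.zeros_like(roi); blk[170:215,350:395]=1
rect(c,blk&(P[...,2]>.025),.035,'block')
t=roi&(P[...,2]>.006); t[:, 328:]=0
print('tray z hist',np.histogram(P[t][:,2],bins=np.arange(0,.06,.004)))
rect(c,t&(P[...,2]<.03),.02,'tray@.02')
w=roi&(hsv[...,2]>150)&(hsv[...,1]<50); w[:, 328:]=0; w[:, :225]=0; w[222:]=0
blobs(c,p,d,w,5,400)
hi=t&(P[...,2]>.034); print('high'); blobs(c,p,d,hi,4,400)
E
```

```text
Traceback (most recent call last):
  File "m.py", line 9, in rect
    n,l,st,ce=cv2.connectedComponentsWithStats(m); k=1+np.argmax(st[1:,4])
                                                       ~~~~~~~~~^^^^^^^^^^
ValueError: attempt to get argmax of an empty sequence
```

```bash
cat > w1.py <<'E'
from m import *
D=np.load('/tmp/w1.npz'); p,d=D['p'],D['d']; c=dict(intrinsics=D['K'],origin=D['o'],orientation=D['R'])
P=cloud(c,d); hsv=cv2.cvtColor(p,cv2.COLOR_RGB2HSV); I=p.astype(int)
roi=np.zeros(d.shape,bool); roi[80:245,215:420]=1
print(p[150,370],p[225,345])
g=roi&(I[...,1]>I[...,0]+15); g[:, :325]=0
rect(c,g,.003,'board')
print('bench z',np.median(P[100:130,335:360,2]), 'board z',np.median(P[g][:,2]))
blk=np.zeros_like(roi); blk[170:215,350:395]=1
rect(c,blk&(P[...,2]>.025),.035,'block')
t=roi&(P[...,2]>.006); t[:, 328:]=0
print('tray z hist',np.histogram(P[t][:,2],bins=np.arange(0,.06,.004))[0])
rect(c,t&(P[...,2]<.03),.02,'tray@.02')
w=roi&(hsv[...,2]>150)&(hsv[...,1]<50); w[:, 328:]=0; w[:, :225]=0; w[222:]=0
blobs(c,p,d,w,5,400)
hi=t&(P[...,2]>.034); print('high'); blobs(c,p,d,hi,4,400)
cv2.imwrite('pics/w1c.png',cv2.resize(p[80:245,215:420,::-1],None,fx=3.6,fy=3.6,interpolation=cv2.INTER_CUBIC))
E
python3 w1.py
```

```text
[66 67 65] [83 89 81]
board [ 521.9 -406.7] [123.7  89.3] 60.83
bench z -0.00011254545498920465 board z 0.002864979116703692
block [ 518.7 -404.4] [35.2 37.2] 62.11
tray z hist [   0    0    0  684 6934 1722  306   31   42   65   40    1    0    0]
tray@.02 [ 430.1 -312. ] [148.8 100.5] 49.5
blob [266.8 104.8] 29 zmed,zmax 0.0199 0.0208
blob [251.9 113.4] 112 zmed,zmax 0.0272 0.0417
blob [296.8 111.5] 28 zmed,zmax 0.0201 0.0215
blob [305.3 144.8] 79 zmed,zmax 0.0274 0.0423
blob [238.5 193.6] 82 zmed,zmax 0.0271 0.042
blob [292.2 205.9] 82 zmed,zmax 0.0273 0.0427
blob [249.2 206.6] 19 zmed,zmax 0.0202 0.0212
blob [276.8 212.8] 19 zmed,zmax 0.02 0.0208
blob [242.7 217.9] 297 zmed,zmax -0.0004 0.0009
high
blob [248. 114.] 40 zmed,zmax 0.0383 0.0425
blob [302.5 145.9] 34 zmed,zmax 0.0389 0.1697
blob [234.9 197. ] 33 zmed,zmax 0.0378 0.0429
blob [289.7 208.1] 30 zmed,zmax 0.0386 0.0434
blob [225.7 239. ] 240 zmed,zmax 0.2443 0.253
```

View pics/w1c.png

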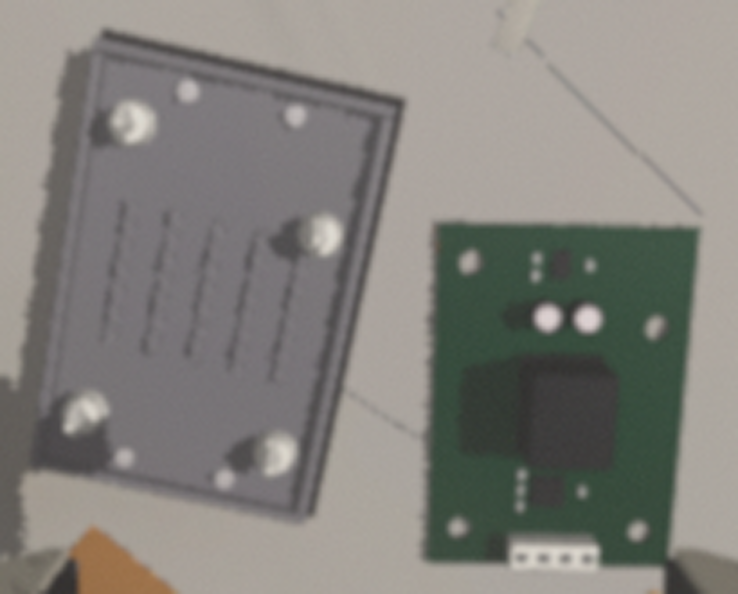

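```bash
cat >> h.py <<'E'
MOD=np.array([[50,34],[-50,34],[-50,-34],[28,-34]])/1e3
def rigid(M,W):
    m,w=M.mean(0),W.mean(0); H=(M-m).T@(W-w); a=np.arctan2(H[0,1]-H[1,0],H[0,0]+H[1,1])
    r=np.array([[np.cos(a),-np.sin(a)],[np.sin(a),np.cos(a)]]); t=w-r@m
    return t,a,(W-(M@r.T+t))
E
python3 - <<'E'
from h import *
D=np.load('/tmp/w1.npz'); c=dict(intrinsics=D['K'],origin=D['o'],orientation=D['R'])
def go(n,uv,z):
    t,a,e=rigid(MOD,ray(c,uv,z)[:,:2]); print(n,(t*1000).round(1),np.degrees(a).round(2),(e*1000).round(1).tolist())
go('board holes',np.array([(470,262),(458,527),(638,531),(655,327)])/3.6+[215,80]-.36,.003)
go('posts hi',[(248,114),(234.9,197),(289.7,208.1),(302.5,145.9)],.0385)
go('posts white',[(251.9,113.4),(238.5,193.6),(292.2,205.9),(305.3,144.8)],.031)
E
```

```text
board holes [ 521.3 -406.7] 60.89 [[0.0, -0.4], [0.1, 0.2], [0.1, 0.1], [-0.3, 0.0]]
posts hi [ 431.2 -311.6] 49.72 [[-0.1, -0.8], [0.3, 0.1], [0.2, 0.8], [-0.4, -0.1]]
posts white [ 434.1 -311.9] 49.22 [[-0.7, -1.1], [0.9, 0.8], [0.2, 0.6], [-0.5, -0.2]]
```

Request:
{"op": "arm_command", "data": {"targets": [{"x": 0.1,"y": -0.1,"z": -0.262,"rx": 0,"ry": 0,"rz": -0.01,"claw": 115},{"x": 0.1,"y": -0.1,"z": -0.262,"rx": 0,"ry": 0,"rz": -0.01,"claw": 115},{"x": 0.1,"y": -0.1,"z": -0.262,"rx": 0,"ry": 0,"rz": -0.01,"claw": 115},{"x": 0.1,"y": -0.1,"z": -0.262,"rx": 0,"ry": 0,"rz": -0.01,"claw": 115},{"x": 0.1,"y": -0.1,"z": -0.262,"rx": 0,"ry": 0,"rz": -0.01,"claw": 115},{"x": 0.1,"y": -0.1,"z": -0.262,"rx": 0,"ry": 0,"rz": -0.01,"claw": 115},{"x": 0.1,"y": -0.1,"z": -0.262,"rx": 0,"ry": 0,"rz": -0.01,"claw": 115},{"x": 0.1,"y": -0.1,"z": -0.262,"rx": 0,"ry": 0,"rz": -0.01,"claw": 115}]}}

```text
t: 4.57
tool_pos: [0.523, -0.4086, 0.1272]
orientation: [2.704, 1.59, 0.002]
force: [-0.5, 0.4, 0.0]
opening: 0.0517
gripper_force: 0.0
```

```bash
cat > s.py <<'E'
from h import *
s=robot.read_state(); a=Rm(s['orientation'])
print(round(s['t'],2),'pos',(s['tool_pos']*1000).round(1),'yaw',np.degrees(np.arctan2(a[1,1],a[0,1])).round(2),'tilt',a[:2,2].round(4),'F',s['force'].round(2),'T',s['wrist_torque'].round(2),'op',round(s['opening']*1000,1),'dq',abs(s['dq']).max().round(3))
E
python3 s.py
```

```text
4.57 pos [ 523.  -408.6  127.2] yaw -29.09 tilt [ 0.0038 -0.0035] F [-0.49  0.38  0.02] T [0.01 0.15 0.03] op 51.7 dq 0.006
```

Request:
{"op": "arm_command", "data": {"targets": [{"x": -0.003,"y": 0.0034,"z": -0.07,"rx": 0,"ry": 0,"rz": 0,"claw": 115},{"x": -0.003,"y": 0.0034,"z": -0.14,"rx": 0,"ry": 0,"rz": 0,"claw": 115},{"x": -0.003,"y": 0.0034,"z": -0.18,"rx": 0,"ry": 0,"rz": 0,"claw": 115},{"x": -0.003,"y": 0.0034,"z": -0.2,"rx": 0,"ry": 0,"rz": 0,"claw": 115},{"x": -0.003,"y": 0.0034,"z": -0.212,"rx": 0,"ry": 0,"rz": 0,"claw": 115},{"x": -0.003,"y": 0.0034,"z": -0.212,"rx": 0,"ry": 0,"rz": 0,"claw": 115},{"x": -0.003,"y": 0.0034,"z": -0.212,"rx": 0,"ry": 0,"rz": 0,"claw": 115}]}}

```text
t: 5.15
tool_pos: [0.5217, -0.4072, 0.0198]
orientation: [2.705, 1.59, 0.002]
force: [0.5, -0.1, 0.7]
opening: 0.051
gripper_force: 0.0
```

```bash
python3 s.py
```

```text
5.15 pos [ 521.7 -407.2   19.8] yaw -29.1 tilt [ 0.0026 -0.0024] F [ 0.45 -0.13  0.66] T [-0.07  0.1   0.02] op 51.0 dq 0.007
```

Position is right; close.

Request:
{"op": "arm_command", "data": {"targets": [{"x": 0,"y": 0,"z": 0,"rx": 0,"ry": 0,"rz": 0,"claw": 255},{"x": 0,"y": 0,"z": 0,"rx": 0,"ry": 0,"rz": 0,"claw": 255},{"x": 0,"y": 0,"z": 0,"rx": 0,"ry": 0,"rz": 0,"claw": 255},{"x": 0,"y": 0,"z": 0,"rx": 0,"ry": 0,"rz": 0,"claw": 255},{"x": 0,"y": 0,"z": 0,"rx": 0,"ry": 0,"rz": 0,"claw": 255},{"x": 0,"y": 0,"z": 0,"rx": 0,"ry": 0,"rz": 0,"claw": 255}], "squeeze": 20}}

```text
t: 5.65
tool_pos: [0.5209, -0.4065, 0.0182]
orientation: [2.707, 1.591, 0.001]
force: [-0.3, 0.9, 5.0]
opening: 0.0296
gripper_force: 20.0
```

```bash
python3 s.py
```

```text
5.65 pos [ 520.9 -406.5   18.2] yaw -29.11 tilt [ 0.0009 -0.0008] F [-0.32  0.91  5.04] T [ 0.03  0.24 -0.03] op 29.6 dq 0.002
```

Request:
{"op": "arm_command", "data": {"targets": [{"x": 0,"y": 0,"z": 0.06,"rx": 0,"ry": 0,"rz": 0,"claw": 255},{"x": 0,"y": 0,"z": 0.12,"rx": 0,"ry": 0,"rz": 0,"claw": 255},{"x": 0,"y": 0,"z": 0.16,"rx": 0,"ry": 0,"rz": 0,"claw": 255},{"x": -0.04,"y": 0.04,"z": 0.16,"rx": 0,"ry": 0,"rz": -0.03,"claw": 255},{"x": -0.09,"y": 0.09,"z": 0.16,"rx": 0,"ry": 0,"rz": -0.06,"claw": 255},{"x": -0.14,"y": 0.145,"z": 0.16,"rx": 0,"ry": 0,"rz": -0.1,"claw": 255},{"x": -0.181,"y": 0.189,"z": 0.16,"rx": 0,"ry": 0,"rz": -0.1,"claw": 255},{"x": -0.181,"y": 0.189,"z": 0.16,"rx": 0,"ry": 0,"rz": -0.1,"claw": 255},{"x": -0.181,"y": 0.189,"z": 0.16,"rx": 0,"ry": 0,"rz": -0.1,"claw": 255},{"x": -0.181,"y": 0.189,"z": 0.16,"rx": 0,"ry": 0,"rz": -0.1,"claw": 255}]}}

```text
t: 6.48
tool_pos: [0.4303, -0.3119, 0.0975]
orientation: [2.853, 1.314, 0.001]
force: [0.3, 0.4, -2.1]
opening: 0.0299
gripper_force: 20.0
```

```bash
python3 s.py; python3 - <<'E'
from h import *
c,p,d=cam('wrist'); np.savez('/tmp/w2.npz',p=p,d=d,K=c['intrinsics'],o=c['origin'],R=c['orientation'])
c2,p2,d2=cam('top'); np.savez('/tmp/t2.npz',p=p2,d=d2)
im=np.full((600,800,3),0,np.uint8); im[:400,:640]=p[:,:,::-1]
im[400:600,:260]=cv2.resize(p2[200:270,340:431,::-1],(260,200))
cv2.imwrite('pics/w2.png',im)
E
python3 s.py
```

```text
6.48 pos [ 430.3 -311.9   97.5] yaw -40.55 tilt [ 0.0007 -0.0007] F [ 0.28  0.42 -2.06] T [-0.13  0.04  0.02] op 29.9 dq 0.043
6.58 pos [ 430.9 -312.7   97.9] yaw -40.57 tilt [ 0.0012 -0.0011] F [ 0.57  0.17 -1.34] T [-0.05  0.11 -0.01] op 29.9 dq 0.008
```

View pics/w2.png

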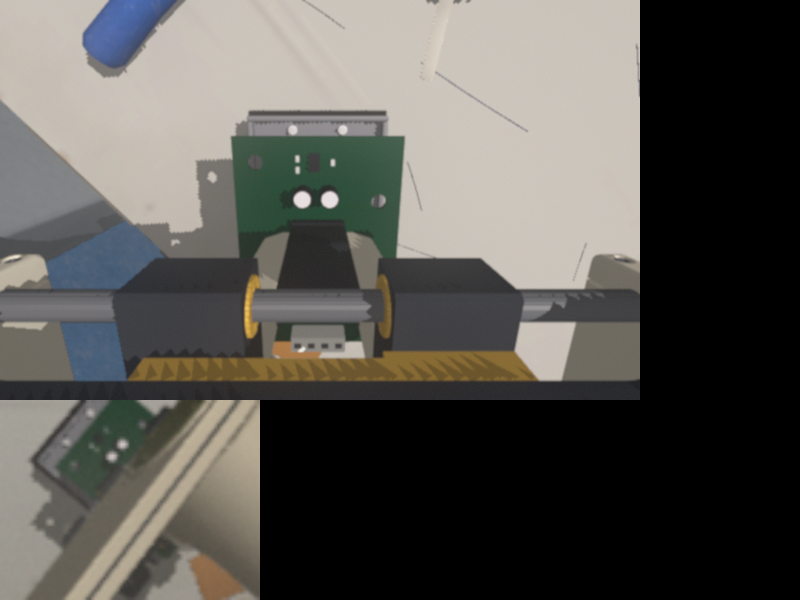

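```bash
python3 - <<'E'
from m import *
D=np.load('/tmp/w2.npz'); p,d=D['p'],D['d']; c=dict(intrinsics=D['K'],origin=D['o'],orientation=D['R']); P=cloud(c,d)
hsv=cv2.cvtColor(p,cv2.COLOR_RGB2HSV); I=p.astype(int)
g=(I[...,1]>I[...,0]+12); g[:130]=0; g[260:]=0; g[:,:225]=0; g[:,415:]=0
print('board top z',np.median(P[g][:,2]), [np.median(P[140:156,u:u+20,2]).round(4) for u in (240,300,375)],np.median(P[215:235,240:250,2]),np.median(P[215:235,385:395,2]))
gc=cv2.morphologyEx(g.astype(np.uint8),cv2.MORPH_CLOSE,np.ones((3,3)))
hol=np.zeros((4,2))
for name,(u,v) in dict(A=(255,162),D=(378,200)).items():
    w=np.s_[v-14:v+15,u-14:u+15]; n,l,st,ce=cv2.connectedComponentsWithStats(1-g[w].astype(np.uint8))
    k=l[14,14]; q=ce[k]+[u-14,v-14]; print(name,k,st[k],q.round(1)); X=ray(c,q,float(np.median(P[g][:,2])))[0]
    a=np.radians(49.5); Rt=np.array([[np.cos(a),np.sin(a)],[-np.sin(a),np.cos(a)]]); print((X*1000).round(1),'in tray frame',(Rt@(X[:2]-[.4305,-.3122])*1000).round(1))
E
```

```text
board top z 0.08213276882977891 [np.float64(0.0821), np.float64(0.0822), np.float64(0.0821)] 0.08207446455764726 0.08212098097899098
A 1 [  7   7  15  15 177] [254.8 161.8]
[ 437.1 -252.3   82.1] in tray frame [49.8 33.9]
D 1 [  7   8  15  15 167] [378.4 201. ]
[ 474.3 -312.9   82.1] in tray frame [ 27.9 -33.8]
```

Request:
{"op": "arm_command", "data": {"targets": [{"x": -0.001,"y": 0.0014,"z": -0.03,"rx": 0,"ry": 0,"rz": 0,"claw": 255},{"x": -0.001,"y": 0.0014,"z": -0.056,"rx": 0,"ry": 0,"rz": 0,"claw": 255},{"x": -0.001,"y": 0.0014,"z": -0.066,"rx": 0,"ry": 0,"rz": 0,"claw": 255},{"x": -0.001,"y": 0.0014,"z": -0.072,"rx": 0,"ry": 0,"rz": 0,"claw": 255},{"x": -0.001,"y": 0.0014,"z": -0.074,"rx": 0,"ry": 0,"rz": 0,"claw": 255},{"x": -0.001,"y": 0.0014,"z": -0.074,"rx": 0,"ry": 0,"rz": 0,"claw": 255},{"x": -0.001,"y": 0.0014,"z": -0.074,"rx": 0,"ry": 0,"rz": 0,"claw": 255}]}}

```text
t: 7.17
tool_pos: [0.43, -0.3114, 0.061]
orientation: [2.853, 1.313, 0.001]
force: [0.1, 0.8, -3.4]
opening: 0.0297
gripper_force: 20.0
```

```bash
python3 s.py
```

```text
7.17 pos [ 430.  -311.4   61. ] yaw -40.57 tilt [ 0.0008 -0.0007] F [ 0.11  0.81 -3.38] T [-0.03  0.06  0.02] op 29.7 dq 0.005
```

Request:
{"op": "arm_command", "data": {"targets": [{"x": 0.001,"y": -0.001,"z": -0.003,"rx": 0,"ry": 0,"rz": 0,"claw": 255},{"x": 0.001,"y": -0.001,"z": -0.006,"rx": 0,"ry": 0,"rz": 0,"claw": 255},{"x": 0.001,"y": -0.001,"z": -0.009,"rx": 0,"ry": 0,"rz": 0,"claw": 255},{"x": 0.001,"y": -0.001,"z": -0.01,"rx": 0,"ry": 0,"rz": 0,"claw": 255},{"x": 0.001,"y": -0.001,"z": -0.01,"rx": 0,"ry": 0,"rz": 0,"claw": 255}]}}

```text
t: 7.58
tool_pos: [0.4302, -0.3114, 0.0554]
orientation: [2.853, 1.314, 0.001]
force: [-0.2, -0.0, -2.1]
opening: 0.0295
gripper_force: 20.0
```

```bash
python3 s.py
```

```text
7.58 pos [ 430.2 -311.4   55.4] yaw -40.56 tilt [ 0.0004 -0.0001] F [-0.2  -0.   -2.07] T [ 0.06 -0.03  0.  ] op 29.5 dq 0.002
```

Request:
{"op": "arm_command", "data": {"targets": [{"x": 0,"y": -0.001,"z": -0.001,"rx": 0,"ry": 0,"rz": 0,"claw": 255},{"x": 0,"y": -0.001,"z": -0.002,"rx": 0,"ry": 0,"rz": 0,"claw": 255},{"x": 0,"y": -0.001,"z": -0.003,"rx": 0,"ry": 0,"rz": 0,"claw": 255},{"x": 0,"y": -0.001,"z": -0.003,"rx": 0,"ry": 0,"rz": 0,"claw": 255}]}}

```text
t: 7.92
tool_pos: [0.4302, -0.3117, 0.0539]
orientation: [-2.854, -1.314, -0.001]
force: [0.9, 3.7, 3.0]
opening: 0.0299
gripper_force: 20.0
```

```bash
python3 s.py
```

```text
7.92 pos [ 430.2 -311.7   53.9] yaw -40.56 tilt [0.0003 0.0003] F [0.88 3.72 2.97] T [ 0.63 -0.07  0.  ] op 29.9 dq 0.001
```

Request:
{"op": "arm_command", "data": {"targets": [{"x": 0,"y": 0,"z": 0.001,"rx": 0,"ry": 0,"rz": 0,"claw": 150},{"x": 0,"y": 0,"z": 0.002,"rx": 0,"ry": 0,"rz": 0,"claw": 140},{"x": 0,"y": 0,"z": 0.003,"rx": 0,"ry": 0,"rz": 0,"claw": 140},{"x": 0,"y": 0,"z": 0.003,"rx": 0,"ry": 0,"rz": 0,"claw": 140},{"x": 0,"y": 0,"z": 0.06,"rx": 0,"ry": 0,"rz": 0,"claw": 140},{"x": 0,"y": 0,"z": 0.12,"rx": 0,"ry": 0,"rz": 0,"claw": 140},{"x": 0,"y": 0,"z": 0.2,"rx": 0,"ry": 0,"rz": 0,"claw": 200},{"x": 0,"y": 0,"z": 0.26,"rx": 0,"ry": 0,"rz": 0,"claw": 255},{"x": 0,"y": 0,"z": 0.28,"rx": 0,"ry": 0,"rz": 0,"claw": 255},{"x": 0,"y": 0,"z": 0.28,"rx": 0,"ry": 0,"rz": 0,"claw": 255}]}}

```text
t: 8.75
tool_pos: [0.4316, -0.3136, 0.1978]
orientation: [2.848, 1.311, 0.004]
force: [-0.0, -0.5, -0.6]
opening: 0.0199
gripper_force: 0.0
```

```bash
python3 s.py; python3 - <<'E'
from h import *
c,p,d=cam('wrist'); np.savez('/tmp/w3.npz',p=p,d=d,K=c['intrinsics'],o=c['origin'],R=c['orientation'])
save(p,'w3.png')
E
```

```text
8.75 pos [ 431.6 -313.6  197.8] yaw -40.57 tilt [ 0.0052 -0.0048] F [-0.   -0.47 -0.64] T [-0.08  0.14  0.05] op 19.9 dq 0.071
```

View pics/w3.png

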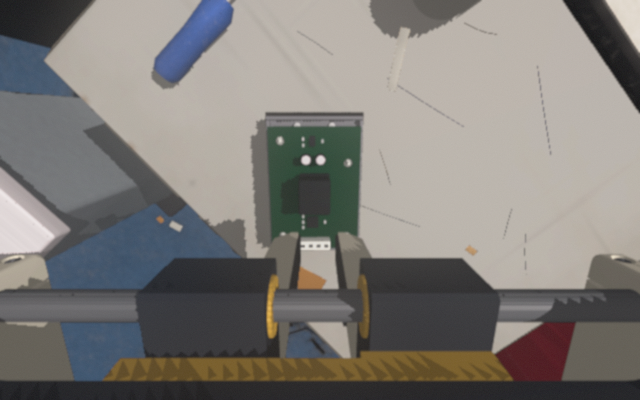

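Request:
{"op": "arm_command", "data": {"targets": [{"x": -0.012,"y": 0.095,"z": -0.06,"rx": 0,"ry": 0,"rz": 0,"claw": 255},{"x": -0.012,"y": 0.095,"z": -0.13,"rx": 0,"ry": 0,"rz": 0,"claw": 255},{"x": -0.012,"y": 0.095,"z": -0.2,"rx": 0,"ry": 0,"rz": 0,"claw": 255},{"x": -0.012,"y": 0.095,"z": -0.24,"rx": 0,"ry": 0,"rz": 0,"claw": 255},{"x": -0.012,"y": 0.095,"z": -0.25,"rx": 0,"ry": 0,"rz": 0,"claw": 255},{"x": -0.012,"y": 0.095,"z": -0.25,"rx": 0,"ry": 0,"rz": 0,"claw": 255},{"x": -0.012,"y": 0.095,"z": -0.25,"rx": 0,"ry": 0,"rz": 0,"claw": 255}]}}

```text
t: 9.38
tool_pos: [0.4237, -0.2644, 0.0686]
orientation: [-2.853, -1.313, 0.001]
force: [-0.7, -0.2, -0.3]
opening: 0.0007
gripper_force: 0.0
```

```bash
python3 s.py; python3 - <<'E'
from m import *
D=np.load('/tmp/w3.npz'); p,d=D['p'],D['d']; c=dict(intrinsics=D['K'],origin=D['o'],orientation=D['R']); P=cloud(c,d); I=p.astype(int)
g=(I[...,1]>I[...,0]+12); g[:122]=0; g[240:]=0; g[:,:262]=0; g[:,366:]=0
X=P[g]; X=X[(X[:,2]>.02)&(X[:,2]<.05)]
a=np.radians(49.5); Rt=np.array([[np.cos(a),np.sin(a)],[-np.sin(a),np.cos(a)]]); L=(X[:,:2]-[.4305,-.3122])@Rt.T
A=np.c_[L*10,np.ones(len(L))]; k=np.linalg.lstsq(A,X[:,2],rcond=None)[0]; print('plane: z centre',k[2].round(4),'slope',(k[:2]*10).round(4)); 
print('extent mm',np.percentile(L*1000,[.5,99.5],axis=0).round(1).tolist())
E
```

```text
9.38 pos [ 423.7 -264.4   68.6] yaw -40.58 tilt [-0.0009  0.0007] F [-0.65 -0.22 -0.33] T [-0.06  0.11  0.02] op 0.7 dq 0.034
plane: z centre 0.0379 slope [ 0.0001 -0.0009]
extent mm [[-49.9, -44.5], [63.5, 45.6]]
```

Request:
{"op": "arm_command", "data": {"targets": [{"x": 0.002,"y": -0.0014,"z": -0.01,"rx": 0,"ry": 0,"rz": 0,"claw": 255},{"x": 0.002,"y": -0.0014,"z": -0.02,"rx": 0,"ry": 0,"rz": 0,"claw": 255},{"x": 0.002,"y": -0.0014,"z": -0.028,"rx": 0,"ry": 0,"rz": 0,"claw": 255},{"x": 0.002,"y": -0.0014,"z": -0.03,"rx": 0,"ry": 0,"rz": 0,"claw": 255},{"x": 0.002,"y": -0.0014,"z": -0.03,"rx": 0,"ry": 0,"rz": 0,"claw": 255}]}}

```text
t: 9.8
tool_pos: [0.4248, -0.2651, 0.0536]
orientation: [-2.854, -1.313, 0.0]
force: [0.3, 1.0, 0.2]
opening: 0.0003
gripper_force: 0.0
```

Request:
{"op": "arm_command", "data": {"targets": [{"x": 0,"y": 0,"z": -0.001,"rx": 0,"ry": 0,"rz": 0,"claw": 255},{"x": 0,"y": 0,"z": -0.002,"rx": 0,"ry": 0,"rz": 0,"claw": 255},{"x": 0,"y": 0,"z": -0.003,"rx": 0,"ry": 0,"rz": 0,"claw": 255},{"x": 0,"y": 0,"z": -0.004,"rx": 0,"ry": 0,"rz": 0,"claw": 255}]}}

```text
t: 10.13
tool_pos: [0.4251, -0.2652, 0.052]
orientation: [2.853, 1.313, 0.0]
force: [-0.9, -0.0, 2.5]
opening: 0.0004
gripper_force: 1.3
```

Request:
{"op": "arm_command", "data": {"targets": [{"x": 0,"y": 0,"z": -0.001,"rx": 0,"ry": 0,"rz": 0,"claw": 255},{"x": 0,"y": 0,"z": -0.002,"rx": 0,"ry": 0,"rz": 0,"claw": 255},{"x": 0,"y": 0,"z": -0.003,"rx": 0,"ry": 0,"rz": 0,"claw": 255},{"x": 0,"y": 0,"z": -0.004,"rx": 0,"ry": 0,"rz": 0,"claw": 255}]}}

```text
t: 10.47
tool_pos: [0.4251, -0.2652, 0.0499]
orientation: [2.853, 1.313, 0.0]
force: [-0.7, 0.0, 3.0]
opening: 0.0004
gripper_force: 1.3
```

```bash
python3 s.py
```

```text
10.47 pos [ 425.1 -265.2   49.9] yaw -40.56 tilt [ 0.0004 -0.0003] F [-0.72  0.    3.02] T [0.03 0.17 0.05] op 0.4 dq 0.013
```

Request:
{"op": "arm_command", "data": {"targets": [{"x": 0,"y": 0,"z": -0.001,"rx": 0,"ry": 0,"rz": 0,"claw": 255},{"x": 0,"y": 0,"z": -0.002,"rx": 0,"ry": 0,"rz": 0,"claw": 255},{"x": 0,"y": 0,"z": -0.003,"rx": 0,"ry": 0,"rz": 0,"claw": 255},{"x": 0,"y": 0,"z": -0.004,"rx": 0,"ry": 0,"rz": 0,"claw": 255}]}}

```text
t: 10.8
tool_pos: [0.4251, -0.2652, 0.0479]
orientation: [2.853, 1.313, 0.0]
force: [-0.2, 0.8, 5.4]
opening: 0.0008
gripper_force: 2.6
```

Request:
{"op": "arm_command", "data": {"targets": [{"x": 0,"y": 0,"z": -0.001,"rx": 0,"ry": 0,"rz": 0,"claw": 255},{"x": 0,"y": 0,"z": -0.002,"rx": 0,"ry": 0,"rz": 0,"claw": 255},{"x": 0,"y": 0,"z": -0.003,"rx": 0,"ry": 0,"rz": 0,"claw": 255},{"x": 0,"y": 0,"z": -0.004,"rx": 0,"ry": 0,"rz": 0,"claw": 255}]}}

```text
t: 11.13
tool_pos: [0.4254, -0.2654, 0.0467]
orientation: [2.853, 1.313, 0.001]
force: [-2.1, 2.7, 13.2]
opening: 0.0001
gripper_force: 6.4
```

```bash
python3 s.py
```

```text
11.13 pos [ 425.4 -265.4   46.7] yaw -40.56 tilt [ 0.0007 -0.0004] F [-2.1   2.68 13.21] T [0.39 0.69 0.02] op 0.1 dq 0.009
```

Request:
{"op": "arm_command", "data": {"targets": [{"x": 0,"y": 0,"z": -0.0005,"rx": 0,"ry": 0,"rz": 0,"claw": 255},{"x": 0,"y": 0,"z": -0.001,"rx": 0,"ry": 0,"rz": 0,"claw": 255}]}}

```text
t: 11.3
tool_pos: [0.4254, -0.2654, 0.0464]
orientation: [2.853, 1.313, 0.001]
force: [-3.2, 2.6, 14.0]
opening: 0.0004
gripper_force: 7.0
```

Request:
{"op": "arm_command", "data": {"targets": [{"x": 0,"y": 0,"z": -0.0005,"rx": 0,"ry": 0,"rz": 0,"claw": 255},{"x": 0,"y": 0,"z": -0.001,"rx": 0,"ry": 0,"rz": 0,"claw": 255}]}}

```text
t: 11.47
tool_pos: [0.4255, -0.2654, 0.0461]
orientation: [2.853, 1.313, 0.001]
force: [-3.9, 3.5, 16.5]
opening: 0.0004
gripper_force: 8.0
```

```bash
python3 s.py
```

```text
11.47 pos [ 425.5 -265.4   46.1] yaw -40.56 tilt [ 0.0008 -0.0005] F [-3.89  3.54 16.47] T [ 0.56  0.81 -0.02] op 0.4 dq 0.004
```

Request:
{"op": "arm_command", "data": {"targets": [{"x": 0,"y": 0,"z": -0.0005,"rx": 0,"ry": 0,"rz": 0,"claw": 255},{"x": 0,"y": 0,"z": -0.001,"rx": 0,"ry": 0,"rz": 0,"claw": 255}]}}

```text
t: 11.63
tool_pos: [0.4255, -0.2654, 0.0458]
orientation: [2.853, 1.313, 0.001]
force: [-4.3, 3.4, 16.9]
opening: 0.0008
gripper_force: 8.7
```

Request:
{"op": "arm_command", "data": {"targets": [{"x": 0,"y": 0,"z": -0.0005,"rx": 0,"ry": 0,"rz": 0,"claw": 255},{"x": 0,"y": 0,"z": -0.001,"rx": 0,"ry": 0,"rz": 0,"claw": 255}]}}

```text
t: 11.8
tool_pos: [0.4255, -0.2654, 0.0453]
orientation: [2.853, 1.313, 0.001]
force: [-5.1, 4.2, 16.9]
opening: 0.0007
gripper_force: 9.0
```

```bash
python3 s.py
```

```text
11.8 pos [ 425.5 -265.4   45.3] yaw -40.56 tilt [ 0.0008 -0.0005] F [-5.11  4.24 16.89] T [ 0.66  1.   -0.05] op 0.7 dq 0.004
```

Request:
{"op": "arm_command", "data": {"targets": [{"x": 0,"y": 0,"z": -0.0005,"rx": 0,"ry": 0,"rz": 0,"claw": 255},{"x": 0,"y": 0,"z": -0.001,"rx": 0,"ry": 0,"rz": 0,"claw": 255}]}}

```text
t: 11.97
tool_pos: [0.4253, -0.2653, 0.044]
orientation: [2.853, 1.313, 0.001]
force: [-0.3, -0.6, 0.1]
opening: 0.0004
gripper_force: 0.0
```

Request:
{"op": "arm_command", "data": {"targets": [{"x": 0,"y": 0,"z": -0.0005,"rx": 0,"ry": 0,"rz": 0,"claw": 255},{"x": 0,"y": 0,"z": -0.001,"rx": 0,"ry": 0,"rz": 0,"claw": 255}]}}

```text
t: 12.13
tool_pos: [0.4246, -0.2649, 0.0423]
orientation: [-2.853, -1.313, 0.001]
force: [0.0, -0.7, -0.4]
opening: 0.0005
gripper_force: 0.2
```

Request:
{"op": "arm_command", "data": {"targets": [{"x": 0,"y": 0,"z": -0.0005,"rx": 0,"ry": 0,"rz": 0,"claw": 255}]}}

```text
t: 12.22
tool_pos: [0.4247, -0.2649, 0.042]
orientation: [-2.853, -1.313, 0.001]
force: [-1.0, 0.9, 1.7]
opening: -0.0004
gripper_force: 0.8
```

```bash
python3 s.py
```

```text
12.22 pos [ 424.7 -264.9   42. ] yaw -40.57 tilt [-0.0006  0.0004] F [-1.03  0.87  1.68] T [-0.01  0.14 -0.02] op -0.4 dq 0.004
```

Request:
{"op": "arm_command", "data": {"targets": [{"x": 0,"y": 0,"z": -0.0005,"rx": 0,"ry": 0,"rz": 0,"claw": 255},{"x": 0,"y": 0,"z": -0.001,"rx": 0,"ry": 0,"rz": 0,"claw": 255}]}}

```text
t: 12.38
tool_pos: [0.4248, -0.265, 0.0419]
orientation: [-2.853, -1.313, 0.0]
force: [-0.7, 1.3, 3.1]
opening: 0.0004
gripper_force: 1.8
```

Request:
{"op": "arm_command", "data": {"targets": [{"x": 0,"y": 0,"z": -0.0005,"rx": 0,"ry": 0,"rz": 0,"claw": 255},{"x": 0,"y": 0,"z": -0.001,"rx": 0,"ry": 0,"rz": 0,"claw": 255}]}}

```text
t: 12.55
tool_pos: [0.4249, -0.2651, 0.0417]
orientation: [-2.854, -1.314, 0.0]
force: [-3.3, 2.3, 6.5]
opening: 0.0003
gripper_force: 3.5
```

```bash
python3 s.py
```

```text
12.55 pos [ 424.9 -265.1   41.7] yaw -40.56 tilt [-0.0003  0.0002] F [-3.27  2.31  6.47] T [ 0.22  0.63 -0.05] op 0.3 dq 0.003
```

Request:
{"op": "arm_command", "data": {"targets": [{"x": 0,"y": 0,"z": 0.03,"rx": 0,"ry": 0,"rz": 0,"claw": 255},{"x": 0,"y": 0,"z": 0.05,"rx": 0,"ry": 0,"rz": 0,"claw": 255},{"x": -0.04,"y": -0.047,"z": 0.05,"rx": 0,"ry": 0,"rz": 0,"claw": 255},{"x": -0.083,"y": -0.097,"z": 0.05,"rx": 0,"ry": 0,"rz": 0,"claw": 255},{"x": -0.083,"y": -0.097,"z": 0.04,"rx": 0,"ry": 0,"rz": 0,"claw": 255},{"x": -0.083,"y": -0.097,"z": 0.025,"rx": 0,"ry": 0,"rz": 0,"claw": 255},{"x": -0.083,"y": -0.097,"z": 0.02,"rx": 0,"ry": 0,"rz": 0,"claw": 255},{"x": -0.083,"y": -0.097,"z": 0.02,"rx": 0,"ry": 0,"rz": 0,"claw": 255}]}}

```text
t: 13.22
tool_pos: [0.3832, -0.3123, 0.0502]
orientation: [-2.852, -1.313, 0.001]
force: [0.3, 0.7, 0.2]
opening: 0.0002
gripper_force: 0.0
```

Request:
{"op": "arm_command", "data": {"targets": [{"x": 0,"y": 0,"z": -0.001,"rx": 0,"ry": 0,"rz": 0,"claw": 255},{"x": 0,"y": 0,"z": -0.002,"rx": 0,"ry": 0,"rz": 0,"claw": 255},{"x": 0,"y": 0,"z": -0.003,"rx": 0,"ry": 0,"rz": 0,"claw": 255},{"x": 0,"y": 0,"z": -0.004,"rx": 0,"ry": 0,"rz": 0,"claw": 255}]}}

```text
t: 13.55
tool_pos: [0.3839, -0.3134, 0.0497]
orientation: [2.853, 1.315, 0.0]
force: [-0.5, -0.1, -0.3]
opening: 0.0003
gripper_force: 0.0
```

Request:
{"op": "arm_command", "data": {"targets": [{"x": 0,"y": 0,"z": -0.001,"rx": 0,"ry": 0,"rz": 0,"claw": 255},{"x": 0,"y": 0,"z": -0.002,"rx": 0,"ry": 0,"rz": 0,"claw": 255},{"x": 0,"y": 0,"z": -0.003,"rx": 0,"ry": 0,"rz": 0,"claw": 255},{"x": 0,"y": 0,"z": -0.004,"rx": 0,"ry": 0,"rz": 0,"claw": 255}]}}

```text
t: 13.88
tool_pos: [0.3834, -0.3136, 0.0475]
orientation: [-2.854, -1.314, 0.0]
force: [0.2, -0.6, 0.1]
opening: 0.0007
gripper_force: 0.3
```

```bash
python3 s.py
```

```text
13.88 pos [ 383.4 -313.6   47.5] yaw -40.57 tilt [-0.  0.] F [ 0.21 -0.61  0.14] T [-0.04  0.09  0.03] op 0.7 dq 0.011
```

Request:
{"op": "arm_command", "data": {"targets": [{"x": 0,"y": 0,"z": -0.001,"rx": 0,"ry": 0,"rz": 0,"claw": 255},{"x": 0,"y": 0,"z": -0.002,"rx": 0,"ry": 0,"rz": 0,"claw": 255},{"x": 0,"y": 0,"z": -0.003,"rx": 0,"ry": 0,"rz": 0,"claw": 255},{"x": 0,"y": 0,"z": -0.004,"rx": 0,"ry": 0,"rz": 0,"claw": 255}]}}

```text
t: 14.22
tool_pos: [0.3837, -0.314, 0.0462]
orientation: [2.853, 1.313, 0.0]
force: [-2.0, 1.6, 8.9]
opening: 0.0004
gripper_force: 4.5
```

Request:
{"op": "arm_command", "data": {"targets": [{"x": 0,"y": 0,"z": -0.001,"rx": 0,"ry": 0,"rz": 0,"claw": 255},{"x": 0,"y": 0,"z": -0.002,"rx": 0,"ry": 0,"rz": 0,"claw": 255},{"x": 0,"y": 0,"z": -0.003,"rx": 0,"ry": 0,"rz": 0,"claw": 255}]}}

```text
t: 14.47
tool_pos: [0.3837, -0.3141, 0.0452]
orientation: [2.853, 1.313, 0.0]
force: [-3.8, 2.7, 12.7]
opening: 0.0003
gripper_force: 6.3
```

```bash
python3 s.py
```

```text
14.47 pos [ 383.7 -314.1   45.2] yaw -40.57 tilt [ 0.0004 -0.0008] F [-3.8   2.71 12.69] T [ 0.39  0.84 -0.04] op 0.3 dq 0.01
```

Request:
{"op": "arm_command", "data": {"targets": [{"x": 0,"y": 0,"z": -0.001,"rx": 0,"ry": 0,"rz": 0,"claw": 255},{"x": 0,"y": 0,"z": -0.002,"rx": 0,"ry": 0,"rz": 0,"claw": 255}]}}

```text
t: 14.63
tool_pos: [0.3838, -0.3142, 0.0444]
orientation: [2.853, 1.313, 0.0]
force: [-6.1, 3.6, 15.4]
opening: 0.0006
gripper_force: 7.8
```

Request:
{"op": "arm_command", "data": {"targets": [{"x": 0,"y": 0,"z": -0.0005,"rx": 0,"ry": 0,"rz": 0,"claw": 255},{"x": 0,"y": 0,"z": -0.001,"rx": 0,"ry": 0,"rz": 0,"claw": 255}]}}

```text
t: 14.8
tool_pos: [0.3837, -0.3141, 0.0436]
orientation: [2.853, 1.313, 0.0]
force: [0.7, -0.1, 0.5]
opening: 0.0001
gripper_force: 0.0
```

Request:
{"op": "arm_command", "data": {"targets": [{"x": 0,"y": 0,"z": -0.0005,"rx": 0,"ry": 0,"rz": 0,"claw": 255},{"x": 0,"y": 0,"z": -0.001,"rx": 0,"ry": 0,"rz": 0,"claw": 255}]}}

```text
t: 14.97
tool_pos: [0.3834, -0.3136, 0.0419]
orientation: [-2.854, -1.314, -0.0]
force: [0.5, -0.6, -0.5]
opening: 0.0006
gripper_force: 0.0
```

```bash
python3 s.py
```

```text
14.97 pos [ 383.4 -313.6   41.9] yaw -40.57 tilt [0. 0.] F [ 0.54 -0.57 -0.55] T [-0.07  0.09 -0.05] op 0.6 dq 0.008
```

Request:
{"op": "arm_command", "data": {"targets": [{"x": 0,"y": 0,"z": -0.0005,"rx": 0,"ry": 0,"rz": 0,"claw": 255},{"x": 0,"y": 0,"z": -0.001,"rx": 0,"ry": 0,"rz": 0,"claw": 255}]}}

```text
t: 15.13
tool_pos: [0.3833, -0.3135, 0.0412]
orientation: [-2.853, -1.313, 0.0]
force: [0.3, 0.7, 0.1]
opening: 0.0004
gripper_force: 0.0
```

Request:
{"op": "arm_command", "data": {"targets": [{"x": 0,"y": 0,"z": -0.0005,"rx": 0,"ry": 0,"rz": 0,"claw": 255},{"x": 0,"y": 0,"z": -0.001,"rx": 0,"ry": 0,"rz": 0,"claw": 255}]}}

```text
t: 15.3
tool_pos: [0.3834, -0.3135, 0.0408]
orientation: [-2.854, -1.313, 0.0]
force: [0.1, 0.1, 0.0]
opening: 0.0006
gripper_force: 0.0
```

Request:
{"op": "arm_command", "data": {"targets": [{"x": 0,"y": 0,"z": -0.0005,"rx": 0,"ry": 0,"rz": 0,"claw": 255}]}}

```text
t: 15.38
tool_pos: [0.3834, -0.3136, 0.0406]
orientation: [-2.854, -1.313, 0.0]
force: [0.1, 0.0, -0.1]
opening: 0.0003
gripper_force: 0.0
```

```bash
python3 s.py
```

```text
15.38 pos [ 383.4 -313.6   40.6] yaw -40.57 tilt [-0.0001  0.0001] F [ 0.11  0.   -0.13] T [ 0.02  0.14 -0.  ] op 0.3 dq 0.007
```

Request:
{"op": "arm_command", "data": {"targets": [{"x": 0,"y": 0,"z": -0.001,"rx": 0,"ry": 0,"rz": 0,"claw": 255}]}}

```text
t: 15.47
tool_pos: [0.3835, -0.3136, 0.0402]
orientation: [-2.854, -1.314, 0.0]
force: [-0.2, 0.5, 1.5]
opening: 0.0007
gripper_force: 0.8
```

Request:
{"op": "arm_command", "data": {"targets": [{"x": 0,"y": 0,"z": -0.001,"rx": 0,"ry": 0,"rz": 0,"claw": 255}]}}

```text
t: 15.55
tool_pos: [0.3835, -0.3137, 0.04]
orientation: [2.854, 1.314, 0.0]
force: [-0.9, 1.5, 6.7]
opening: 0.0003
gripper_force: 3.3
```

Request:
{"op": "arm_command", "data": {"targets": [{"x": 0,"y": 0,"z": -0.001,"rx": 0,"ry": 0,"rz": 0,"claw": 255}]}}

```text
t: 15.63
tool_pos: [0.3836, -0.3138, 0.0398]
orientation: [2.854, 1.314, 0.0]
force: [-3.1, 2.7, 10.6]
opening: 0.0004
gripper_force: 5.5
```

```bash
python3 s.py
```

```text
15.63 pos [ 383.6 -313.8   39.8] yaw -40.56 tilt [ 0.0001 -0.0001] F [-3.13  2.69 10.6 ] T [ 0.49  0.69 -0.04] op 0.4 dq 0.005
```

Request:
{"op": "arm_command", "data": {"targets": [{"x": 0,"y": 0,"z": 0.03,"rx": 0,"ry": 0,"rz": 0,"claw": 255},{"x": 0,"y": 0,"z": 0.06,"rx": 0,"ry": 0,"rz": 0,"claw": 255},{"x": 0.05,"y": -0.043,"z": 0.06,"rx": 0,"ry": 0,"rz": 0,"claw": 255},{"x": 0.105,"y": -0.091,"z": 0.06,"rx": 0,"ry": 0,"rz": 0,"claw": 255},{"x": 0.105,"y": -0.091,"z": 0.05,"rx": 0,"ry": 0,"rz": 0,"claw": 255},{"x": 0.105,"y": -0.091,"z": 0.036,"rx": 0,"ry": 0,"rz": 0,"claw": 255},{"x": 0.105,"y": -0.091,"z": 0.027,"rx": 0,"ry": 0,"rz": 0,"claw": 255},{"x": 0.105,"y": -0.091,"z": 0.027,"rx": 0,"ry": 0,"rz": 0,"claw": 255}]}}

```text
t: 16.3
tool_pos: [0.4343, -0.3575, 0.0507]
orientation: [-2.851, -1.312, 0.002]
force: [-0.4, -0.7, -0.1]
opening: 0.0001
gripper_force: 0.0
```

Request:
{"op": "arm_command", "data": {"targets": [{"x": 0,"y": 0,"z": -0.001,"rx": 0,"ry": 0,"rz": 0,"claw": 255},{"x": 0,"y": 0,"z": -0.002,"rx": 0,"ry": 0,"rz": 0,"claw": 255},{"x": 0,"y": 0,"z": -0.003,"rx": 0,"ry": 0,"rz": 0,"claw": 255},{"x": 0,"y": 0,"z": -0.004,"rx": 0,"ry": 0,"rz": 0,"claw": 255}]}}

```text
t: 16.63
tool_pos: [0.436, -0.3592, 0.0513]
orientation: [2.853, 1.313, 0.001]
force: [0.1, -0.5, 0.7]
opening: 0.0004
gripper_force: 0.0
```

Request:
{"op": "arm_command", "data": {"targets": [{"x": 0,"y": 0,"z": -0.001,"rx": 0,"ry": 0,"rz": 0,"claw": 255},{"x": 0,"y": 0,"z": -0.002,"rx": 0,"ry": 0,"rz": 0,"claw": 255},{"x": 0,"y": 0,"z": -0.003,"rx": 0,"ry": 0,"rz": 0,"claw": 255},{"x": 0,"y": 0,"z": -0.004,"rx": 0,"ry": 0,"rz": 0,"claw": 255}]}}

```text
t: 16.97
tool_pos: [0.436, -0.3592, 0.0488]
orientation: [2.854, 1.314, 0.0]
force: [-0.1, 0.1, 2.9]
opening: 0.0008
gripper_force: 1.0
```

```bash
python3 s.py
```

```text
16.97 pos [ 436.  -359.2   48.8] yaw -40.57 tilt [ 0.0001 -0.0002] F [-0.09  0.09  2.86] T [-0.08  0.13  0.02] op 0.8 dq 0.01
```

Request:
{"op": "arm_command", "data": {"targets": [{"x": 0,"y": 0,"z": -0.001,"rx": 0,"ry": 0,"rz": 0,"claw": 255},{"x": 0,"y": 0,"z": -0.002,"rx": 0,"ry": 0,"rz": 0,"claw": 255},{"x": 0,"y": 0,"z": -0.003,"rx": 0,"ry": 0,"rz": 0,"claw": 255},{"x": 0,"y": 0,"z": -0.004,"rx": 0,"ry": 0,"rz": 0,"claw": 255}]}}

```text
t: 17.3
tool_pos: [0.4363, -0.3595, 0.0477]
orientation: [2.853, 1.313, 0.0]
force: [-3.3, 2.0, 9.7]
opening: 0.0004
gripper_force: 5.0
```

Request:
{"op": "arm_command", "data": {"targets": [{"x": 0,"y": 0,"z": -0.001,"rx": 0,"ry": 0,"rz": 0,"claw": 255},{"x": 0,"y": 0,"z": -0.002,"rx": 0,"ry": 0,"rz": 0,"claw": 255}]}}

```text
t: 17.47
tool_pos: [0.4364, -0.3596, 0.0471]
orientation: [2.853, 1.313, 0.0]
force: [-3.0, 3.3, 13.1]
opening: 0.0004
gripper_force: 6.9
```

Request:
{"op": "arm_command", "data": {"targets": [{"x": 0,"y": 0,"z": -0.001,"rx": 0,"ry": 0,"rz": 0,"claw": 255},{"x": 0,"y": 0,"z": -0.002,"rx": 0,"ry": 0,"rz": 0,"claw": 255}]}}

```text
t: 17.63
tool_pos: [0.4365, -0.3597, 0.0466]
orientation: [2.853, 1.313, 0.001]
force: [-5.2, 4.2, 16.1]
opening: 0.0004
gripper_force: 8.6
```

```bash
python3 s.py
```

```text
17.63 pos [ 436.5 -359.7   46.6] yaw -40.56 tilt [ 0.0009 -0.001 ] F [-5.16  4.15 16.15] T [0.79 0.96 0.01] op 0.4 dq 0.006
```

Request:
{"op": "arm_command", "data": {"targets": [{"x": 0,"y": 0,"z": -0.0005,"rx": 0,"ry": 0,"rz": 0,"claw": 255},{"x": 0,"y": 0,"z": -0.001,"rx": 0,"ry": 0,"rz": 0,"claw": 255}]}}

```text
t: 17.8
tool_pos: [0.4365, -0.3597, 0.0463]
orientation: [2.853, 1.313, 0.001]
force: [-4.5, 3.5, 17.1]
opening: 0.0003
gripper_force: 9.1
```

Request:
{"op": "arm_command", "data": {"targets": [{"x": 0,"y": 0,"z": -0.0005,"rx": 0,"ry": 0,"rz": 0,"claw": 255},{"x": 0,"y": 0,"z": -0.001,"rx": 0,"ry": 0,"rz": 0,"claw": 255}]}}

```text
t: 17.97
tool_pos: [0.4366, -0.3597, 0.046]
orientation: [2.852, 1.313, 0.001]
force: [-5.8, 5.6, 18.9]
opening: 0.0006
gripper_force: 9.9
```

Request:
{"op": "arm_command", "data": {"targets": [{"x": 0,"y": 0,"z": -0.0005,"rx": 0,"ry": 0,"rz": 0,"claw": 255}]}}

```text
t: 18.05
tool_pos: [0.4366, -0.3597, 0.0458]
orientation: [2.852, 1.313, 0.001]
force: [-6.3, 5.1, 19.7]
opening: 0.0005
gripper_force: 10.1
```

```bash
python3 s.py
```

```text
18.05 pos [ 436.6 -359.7   45.8] yaw -40.56 tilt [ 0.001  -0.0011] F [-6.33  5.12 19.69] T [ 0.93  1.15 -0.01] op 0.5 dq 0.006
```

Request:
{"op": "arm_command", "data": {"targets": [{"x": 0,"y": 0,"z": -0.0005,"rx": 0,"ry": 0,"rz": 0,"claw": 255}]}}

```text
t: 18.13
tool_pos: [0.4366, -0.3597, 0.0457]
orientation: [2.852, 1.313, 0.001]
force: [-5.6, 5.9, 20.0]
opening: 0.0004
gripper_force: 10.4
```

Request:
{"op": "arm_command", "data": {"targets": [{"x": 0,"y": 0,"z": -0.0005,"rx": 0,"ry": 0,"rz": 0,"claw": 255}]}}

```text
t: 18.22
tool_pos: [0.4367, -0.3598, 0.0455]
orientation: [2.852, 1.313, 0.001]
force: [-6.6, 6.4, 20.1]
opening: 0.0008
gripper_force: 10.7
```

Request:
{"op": "arm_command", "data": {"targets": [{"x": 0,"y": 0,"z": -0.0005,"rx": 0,"ry": 0,"rz": 0,"claw": 255}]}}

```text
t: 18.3
tool_pos: [0.4367, -0.3598, 0.0453]
orientation: [2.852, 1.313, 0.001]
force: [-5.6, 6.3, 20.6]
opening: 0.0005
gripper_force: 10.8
```

Request:
{"op": "arm_command", "data": {"targets": [{"x": 0,"y": 0,"z": -0.0005,"rx": 0,"ry": 0,"rz": 0,"claw": 255}]}}

```text
t: 18.38
tool_pos: [0.4367, -0.3598, 0.0452]
orientation: [2.852, 1.313, 0.001]
force: [-6.6, 6.7, 22.6]
opening: 0.0009
gripper_force: 11.7
```

```bash
python3 s.py
```

```text
18.38 pos [ 436.7 -359.8   45.2] yaw -40.56 tilt [ 0.0012 -0.0012] F [-6.6   6.68 22.56] T [1.19 1.32 0.04] op 0.9 dq 0.003
```

Request:
{"op": "arm_command", "data": {"targets": [{"x": 0,"y": 0,"z": -0.0005,"rx": 0,"ry": 0,"rz": 0,"claw": 255}]}}

```text
t: 18.47
tool_pos: [0.4367, -0.3598, 0.045]
orientation: [2.852, 1.313, 0.001]
force: [-7.3, 5.5, 21.5]
opening: 0.0003
gripper_force: 11.5
```

Request:
{"op": "arm_command", "data": {"targets": [{"x": 0,"y": 0,"z": -0.0005,"rx": 0,"ry": 0,"rz": 0,"claw": 255}]}}

```text
t: 18.55
tool_pos: [0.4366, -0.3597, 0.0439]
orientation: [2.852, 1.313, 0.001]
force: [-2.2, 2.5, 9.4]
opening: 0.0005
gripper_force: 5.4
```

Request:
{"op": "arm_command", "data": {"targets": [{"x": 0,"y": 0,"z": -0.0005,"rx": 0,"ry": 0,"rz": 0,"claw": 255}]}}

```text
t: 18.63
tool_pos: [0.4368, -0.3598, 0.0435]
orientation: [2.852, 1.313, 0.001]
force: [-2.2, 2.4, 12.1]
opening: 0.0008
gripper_force: 6.0
```

Request:
{"op": "arm_command", "data": {"targets": [{"x": 0,"y": 0,"z": -0.0005,"rx": 0,"ry": 0,"rz": 0,"claw": 255}]}}

```text
t: 18.72
tool_pos: [0.4367, -0.3597, 0.0427]
orientation: [2.852, 1.313, 0.001]
force: [0.4, -0.3, 1.8]
opening: 0.0006
gripper_force: 1.1
```

```bash
python3 s.py
```

```text
18.72 pos [ 436.7 -359.7   42.7] yaw -40.56 tilt [ 0.0015 -0.0013] F [ 0.38 -0.29  1.81] T [-0.1   0.04  0.01] op 0.6 dq 0.019
```

Request:
{"op": "arm_command", "data": {"targets": [{"x": 0,"y": 0,"z": 0,"rx": 0,"ry": 0,"rz": 0,"claw": 255},{"x": 0,"y": 0,"z": 0,"rx": 0,"ry": 0,"rz": 0,"claw": 255}]}}

```text
t: 18.88
tool_pos: [0.4361, -0.3593, 0.0415]
orientation: [2.853, 1.314, 0.0]
force: [-0.4, -0.4, -0.8]
opening: 0.0004
gripper_force: 0.0
```

Request:
{"op": "arm_command", "data": {"targets": [{"x": 0,"y": 0,"z": -0.0005,"rx": 0,"ry": 0,"rz": 0,"claw": 255},{"x": 0,"y": 0,"z": -0.001,"rx": 0,"ry": 0,"rz": 0,"claw": 255}]}}

```text
t: 19.05
tool_pos: [0.4356, -0.3588, 0.0405]
orientation: [-2.853, -1.313, 0.001]
force: [0.2, 0.4, -0.4]
opening: 0.0006
gripper_force: 0.0
```

Request:
{"op": "arm_command", "data": {"targets": [{"x": 0,"y": 0,"z": -0.0005,"rx": 0,"ry": 0,"rz": 0,"claw": 255},{"x": 0,"y": 0,"z": -0.001,"rx": 0,"ry": 0,"rz": 0,"claw": 255}]}}

```text
t: 19.22
tool_pos: [0.4357, -0.3589, 0.0401]
orientation: [-2.853, -1.313, 0.0]
force: [-0.5, 0.0, 0.8]
opening: 0.0005
gripper_force: 0.0
```

```bash
python3 s.py
```

```text
19.22 pos [ 435.7 -358.9   40.1] yaw -40.57 tilt [-0.0006  0.0006] F [-0.48  0.01  0.75] T [-0.07  0.14  0.  ] op 0.5 dq 0.005
```

Request:
{"op": "arm_command", "data": {"targets": [{"x": 0,"y": 0,"z": -0.001,"rx": 0,"ry": 0,"rz": 0,"claw": 255}]}}

```text
t: 19.3
tool_pos: [0.4358, -0.359, 0.0398]
orientation: [-2.853, -1.313, 0.0]
force: [0.1, -0.4, 0.1]
opening: 0.0008
gripper_force: 0.0
```

Request:
{"op": "arm_command", "data": {"targets": [{"x": 0,"y": 0,"z": -0.001,"rx": 0,"ry": 0,"rz": 0,"claw": 255}]}}

```text
t: 19.38
tool_pos: [0.4359, -0.3591, 0.0394]
orientation: [-2.854, -1.313, 0.0]
force: [0.1, -0.6, -0.7]
opening: 0.0002
gripper_force: 0.0
```

```bash
python3 s.py
```

```text
19.38 pos [ 435.9 -359.1   39.4] yaw -40.57 tilt [-0.0002  0.0001] F [ 0.14 -0.59 -0.67] T [-0.05  0.09  0.  ] op 0.2 dq 0.01
```

Request:
{"op": "arm_command", "data": {"targets": [{"x": 0,"y": 0,"z": -0.001,"rx": 0,"ry": 0,"rz": 0,"claw": 255}]}}

```text
t: 19.47
tool_pos: [0.436, -0.3591, 0.0391]
orientation: [-2.854, -1.314, 0.0]
force: [-2.4, 1.8, 6.7]
opening: 0.0006
gripper_force: 3.2
```

Request:
{"op": "arm_command", "data": {"targets": [{"x": 0,"y": 0,"z": -0.001,"rx": 0,"ry": 0,"rz": 0,"claw": 255}]}}

```text
t: 19.55
tool_pos: [0.436, -0.3591, 0.0391]
orientation: [-2.854, -1.314, 0.0]
force: [-3.8, 3.9, 11.1]
opening: 0.0001
gripper_force: 5.1
```

Request:
{"op": "arm_command", "data": {"targets": [{"x": 0,"y": 0,"z": -0.001,"rx": 0,"ry": 0,"rz": 0,"claw": 255}]}}

```text
t: 19.63
tool_pos: [0.436, -0.3592, 0.039]
orientation: [-2.854, -1.314, 0.0]
force: [-5.6, 6.0, 13.4]
opening: 0.0004
gripper_force: 6.9
```

```bash
python3 s.py
```

```text
19.63 pos [ 436.  -359.2   39. ] yaw -40.56 tilt [-0.0002  0.0001] F [-5.63  6.   13.42] T [0.83 1.05 0.03] op 0.4 dq 0.003
```

Request:
{"op": "arm_command", "data": {"targets": [{"x": 0,"y": 0,"z": 0.03,"rx": 0,"ry": 0,"rz": 0,"claw": 255},{"x": 0,"y": 0,"z": 0.05,"rx": 0,"ry": 0,"rz": 0,"claw": 255},{"x": 0.028,"y": 0.032,"z": 0.05,"rx": 0,"ry": 0,"rz": 0,"claw": 255},{"x": 0.055,"y": 0.064,"z": 0.04,"rx": 0,"ry": 0,"rz": 0,"claw": 255},{"x": 0.055,"y": 0.064,"z": 0.03,"rx": 0,"ry": 0,"rz": 0,"claw": 255},{"x": 0.055,"y": 0.064,"z": 0.024,"rx": 0,"ry": 0,"rz": 0,"claw": 255},{"x": 0.055,"y": 0.064,"z": 0.024,"rx": 0,"ry": 0,"rz": 0,"claw": 255}]}}

```text
t: 20.22
tool_pos: [0.4628, -0.327, 0.0491]
orientation: [-2.852, -1.314, 0.001]
force: [-0.4, -0.5, -0.8]
opening: 0.0003
gripper_force: 0.0
```

Request:
{"op": "arm_command", "data": {"targets": [{"x": 0,"y": 0,"z": -0.001,"rx": 0,"ry": 0,"rz": 0,"claw": 255},{"x": 0,"y": 0,"z": -0.002,"rx": 0,"ry": 0,"rz": 0,"claw": 255},{"x": 0,"y": 0,"z": -0.003,"rx": 0,"ry": 0,"rz": 0,"claw": 255},{"x": 0,"y": 0,"z": -0.004,"rx": 0,"ry": 0,"rz": 0,"claw": 255}]}}

```text
t: 20.55
tool_pos: [0.4633, -0.3276, 0.0482]
orientation: [2.854, 1.313, 0.0]
force: [-0.1, 0.1, 0.2]
opening: 0.0003
gripper_force: 0.0
```

Request:
{"op": "arm_command", "data": {"targets": [{"x": 0,"y": 0,"z": -0.001,"rx": 0,"ry": 0,"rz": 0,"claw": 255},{"x": 0,"y": 0,"z": -0.002,"rx": 0,"ry": 0,"rz": 0,"claw": 255},{"x": 0,"y": 0,"z": -0.003,"rx": 0,"ry": 0,"rz": 0,"claw": 255},{"x": 0,"y": 0,"z": -0.004,"rx": 0,"ry": 0,"rz": 0,"claw": 255}]}}

```text
t: 20.88
tool_pos: [0.4635, -0.3272, 0.046]
orientation: [2.854, 1.314, 0.0]
force: [-0.0, -0.1, 0.6]
opening: 0.0009
gripper_force: 0.0
```

Request:
{"op": "arm_command", "data": {"targets": [{"x": 0,"y": 0,"z": -0.001,"rx": 0,"ry": 0,"rz": 0,"claw": 255},{"x": 0,"y": 0,"z": -0.002,"rx": 0,"ry": 0,"rz": 0,"claw": 255}]}}

```text
t: 21.05
tool_pos: [0.4635, -0.3271, 0.045]
orientation: [2.854, 1.314, -0.0]
force: [0.6, -0.6, -0.1]
opening: 0.0005
gripper_force: 0.0
```

```bash
python3 s.py
```

```text
21.05 pos [ 463.5 -327.1   45. ] yaw -40.57 tilt [ 0. -0.] F [ 0.56 -0.58 -0.08] T [-0.02  0.1   0.05] op 0.5 dq 0.011
```

Request:
{"op": "arm_command", "data": {"targets": [{"x": 0,"y": 0,"z": -0.001,"rx": 0,"ry": 0,"rz": 0,"claw": 255},{"x": 0,"y": 0,"z": -0.002,"rx": 0,"ry": 0,"rz": 0,"claw": 255}]}}

```text
t: 21.22
tool_pos: [0.4635, -0.3271, 0.044]
orientation: [-2.854, -1.314, 0.0]
force: [0.6, 0.7, 0.3]
opening: 0.0004
gripper_force: 0.0
```

Request:
{"op": "arm_command", "data": {"targets": [{"x": 0,"y": 0,"z": -0.001,"rx": 0,"ry": 0,"rz": 0,"claw": 255},{"x": 0,"y": 0,"z": -0.002,"rx": 0,"ry": 0,"rz": 0,"claw": 255}]}}

```text
t: 21.38
tool_pos: [0.4635, -0.3271, 0.043]
orientation: [2.854, 1.314, 0.0]
force: [0.1, -0.0, -0.3]
opening: 0.0002
gripper_force: 0.0
```

Request:
{"op": "arm_command", "data": {"targets": [{"x": 0,"y": 0,"z": -0.001,"rx": 0,"ry": 0,"rz": 0,"claw": 255},{"x": 0,"y": 0,"z": -0.002,"rx": 0,"ry": 0,"rz": 0,"claw": 255}]}}

```text
t: 21.55
tool_pos: [0.4635, -0.3271, 0.042]
orientation: [2.854, 1.314, -0.0]
force: [-0.8, -0.8, 0.3]
opening: 0.0004
gripper_force: 0.0
```

```bash
python3 s.py
```

```text
21.55 pos [ 463.5 -327.1   42. ] yaw -40.57 tilt [ 0. -0.] F [-0.8  -0.77  0.28] T [-0.05  0.16 -0.  ] op 0.4 dq 0.01
```

Request:
{"op": "arm_command", "data": {"targets": [{"x": 0,"y": 0,"z": -0.001,"rx": 0,"ry": 0,"rz": 0,"claw": 255},{"x": 0,"y": 0,"z": -0.002,"rx": 0,"ry": 0,"rz": 0,"claw": 255}]}}

```text
t: 21.72
tool_pos: [0.4635, -0.3271, 0.041]
orientation: [-2.854, -1.314, -0.0]
force: [-0.4, 0.4, 0.1]
opening: 0.0005
gripper_force: 0.0
```

Request:
{"op": "arm_command", "data": {"targets": [{"x": 0,"y": 0,"z": -0.001,"rx": 0,"ry": 0,"rz": 0,"claw": 255},{"x": 0,"y": 0,"z": -0.002,"rx": 0,"ry": 0,"rz": 0,"claw": 255}]}}

```text
t: 21.88
tool_pos: [0.4634, -0.3271, 0.04]
orientation: [-2.854, -1.314, 0.0]
force: [-0.1, -0.7, -0.2]
opening: 0.0003
gripper_force: 0.0
```

Request:
{"op": "arm_command", "data": {"targets": [{"x": 0,"y": 0,"z": -0.001,"rx": 0,"ry": 0,"rz": 0,"claw": 255}]}}

```text
t: 21.97
tool_pos: [0.4635, -0.3271, 0.0395]
orientation: [2.854, 1.314, 0.0]
force: [0.1, 0.1, -1.0]
opening: 0.0005
gripper_force: 0.0
```

Request:
{"op": "arm_command", "data": {"targets": [{"x": 0,"y": 0,"z": -0.0005,"rx": 0,"ry": 0,"rz": 0,"claw": 255}]}}

```text
t: 22.05
tool_pos: [0.4634, -0.3271, 0.0392]
orientation: [-2.854, -1.314, 0.0]
force: [-1.1, 1.1, 3.6]
opening: 0.0004
gripper_force: 1.2
```

```bash
python3 s.py
```

```text
22.05 pos [ 463.4 -327.1   39.2] yaw -40.57 tilt [-0.0001  0.    ] F [-1.06  1.1   3.64] T [-0.    0.24 -0.01] op 0.4 dq 0.002
```

Request:
{"op": "arm_command", "data": {"targets": [{"x": 0,"y": 0,"z": -0.001,"rx": 0,"ry": 0,"rz": 0,"claw": 255}]}}

```text
t: 22.13
tool_pos: [0.4635, -0.3272, 0.0391]
orientation: [-2.854, -1.314, 0.0]
force: [-2.9, 2.5, 8.0]
opening: 0.0006
gripper_force: 4.0
```

Request:
{"op": "arm_command", "data": {"targets": [{"x": 0,"y": 0,"z": -0.0005,"rx": 0,"ry": 0,"rz": 0,"claw": 255}]}}

```text
t: 22.22
tool_pos: [0.4635, -0.3272, 0.0391]
orientation: [-2.854, -1.314, 0.0]
force: [-2.9, 2.6, 8.5]
opening: 0.0007
gripper_force: 4.0
```

```bash
python3 s.py
```

```text
22.22 pos [ 463.5 -327.2   39.1] yaw -40.56 tilt [-0.0001  0.    ] F [-2.9   2.59  8.54] T [0.46 0.74 0.04] op 0.7 dq 0.002
```

Request:
{"op": "arm_command", "data": {"targets": [{"x": 0,"y": 0,"z": 0.06,"rx": 0,"ry": 0,"rz": 0,"claw": 255},{"x": 0,"y": 0,"z": 0.12,"rx": 0,"ry": 0,"rz": 0,"claw": 255},{"x": -0.03,"y": 0.048,"z": 0.12,"rx": 0,"ry": 0,"rz": 0,"claw": 255},{"x": -0.078,"y": 0.124,"z": 0.12,"rx": 0,"ry": 0,"rz": 0,"claw": 255},{"x": -0.078,"y": 0.124,"z": 0.12,"rx": 0,"ry": 0,"rz": 0,"claw": 255},{"x": -0.078,"y": 0.124,"z": 0.08,"rx": 0,"ry": 0,"rz": 0,"claw": 255},{"x": -0.078,"y": 0.124,"z": 0.04,"rx": 0,"ry": 0,"rz": 0,"claw": 255},{"x": -0.078,"y": 0.124,"z": 0.02,"rx": 0,"ry": 0,"rz": 0,"claw": 255},{"x": -0.078,"y": 0.124,"z": 0.012,"rx": 0,"ry": 0,"rz": 0,"claw": 255},{"x": -0.078,"y": 0.124,"z": 0.012,"rx": 0,"ry": 0,"rz": 0,"claw": 255}]}}

```text
t: 23.05
tool_pos: [0.4237, -0.2646, 0.0434]
orientation: [-2.852, -1.313, 0.002]
force: [0.2, 0.6, -0.2]
opening: 0.0006
gripper_force: 0.0
```

Request:
{"op": "arm_command", "data": {"targets": [{"x": 0,"y": 0,"z": -0.001,"rx": 0,"ry": 0,"rz": 0,"claw": 255},{"x": 0,"y": 0,"z": -0.002,"rx": 0,"ry": 0,"rz": 0,"claw": 255},{"x": 0,"y": 0,"z": -0.003,"rx": 0,"ry": 0,"rz": 0,"claw": 255},{"x": 0,"y": 0,"z": -0.004,"rx": 0,"ry": 0,"rz": 0,"claw": 255}]}}

```text
t: 23.38
tool_pos: [0.425, -0.2656, 0.0433]
orientation: [2.853, 1.313, 0.001]
force: [0.0, 0.9, 0.0]
opening: 0.0004
gripper_force: 0.0
```

Request:
{"op": "arm_command", "data": {"targets": [{"x": 0,"y": 0,"z": -0.001,"rx": 0,"ry": 0,"rz": 0,"claw": 255},{"x": 0,"y": 0,"z": -0.002,"rx": 0,"ry": 0,"rz": 0,"claw": 255}]}}

```text
t: 23.55
tool_pos: [0.4246, -0.2653, 0.0418]
orientation: [2.853, 1.313, 0.0]
force: [-0.3, -0.4, -0.5]
opening: 0.0004
gripper_force: 0.0
```

Request:
{"op": "arm_command", "data": {"targets": [{"x": 0,"y": 0,"z": -0.001,"rx": 0,"ry": 0,"rz": 0,"claw": 255}]}}

```text
t: 23.63
tool_pos: [0.4245, -0.2652, 0.0411]
orientation: [2.854, 1.314, 0.0]
force: [0.8, 0.3, -1.4]
opening: 0.0002
gripper_force: 0.0
```

```bash
python3 s.py
```

```text
23.63 pos [ 424.5 -265.2   41.1] yaw -40.57 tilt [ 0.0002 -0.0001] F [ 0.79  0.28 -1.41] T [-0.08  0.16  0.01] op 0.2 dq 0.013
```

Request:
{"op": "arm_command", "data": {"targets": [{"x": 0,"y": 0,"z": -0.001,"rx": 0,"ry": 0,"rz": 0,"claw": 255},{"x": 0,"y": 0,"z": -0.002,"rx": 0,"ry": 0,"rz": 0,"claw": 255}]}}

```text
t: 23.8
tool_pos: [0.4244, -0.2651, 0.04]
orientation: [-2.854, -1.314, 0.0]
force: [-0.1, -0.0, -0.7]
opening: 0.0007
gripper_force: 0.0
```

Request:
{"op": "arm_command", "data": {"targets": [{"x": 0,"y": 0,"z": -0.001,"rx": 0,"ry": 0,"rz": 0,"claw": 255}]}}

```text
t: 23.88
tool_pos: [0.4244, -0.2651, 0.0394]
orientation: [-2.854, -1.314, 0.0]
force: [0.3, 0.0, 0.5]
opening: 0.0005
gripper_force: 0.0
```

Request:
{"op": "arm_command", "data": {"targets": [{"x": 0,"y": 0,"z": -0.001,"rx": 0,"ry": 0,"rz": 0,"claw": 255}]}}

```text
t: 23.97
tool_pos: [0.4245, -0.2652, 0.0391]
orientation: [2.854, 1.314, -0.0]
force: [-3.4, 2.6, 7.6]
opening: 0.0006
gripper_force: 3.7
```

Request:
{"op": "arm_command", "data": {"targets": [{"x": 0,"y": 0,"z": -0.0005,"rx": 0,"ry": 0,"rz": 0,"claw": 255}]}}

```text
t: 24.05
tool_pos: [0.4245, -0.2651, 0.0391]
orientation: [-2.854, -1.314, 0.0]
force: [-2.5, 1.2, 7.3]
opening: 0.0004
gripper_force: 3.4
```

```bash
python3 s.py
```

```text
24.05 pos [ 424.5 -265.1   39.1] yaw -40.56 tilt [-0.0001  0.0001] F [-2.53  1.18  7.26] T [ 0.34  0.65 -0.01] op 0.4 dq 0.001
```

Request:
{"op": "arm_command", "data": {"targets": [{"x": 0,"y": 0,"z": 0.06,"rx": 0,"ry": 0,"rz": 0,"claw": 255},{"x": 0,"y": -0.02,"z": 0.14,"rx": 0,"ry": 0,"rz": 0,"claw": 255},{"x": 0,"y": -0.09,"z": 0.22,"rx": 0,"ry": 0,"rz": 0,"claw": 255},{"x": 0,"y": -0.1,"z": 0.3,"rx": 0,"ry": 0,"rz": 0,"claw": 255},{"x": 0,"y": -0.1,"z": 0.32,"rx": 0,"ry": 0,"rz": 0,"claw": 255},{"x": 0,"y": -0.1,"z": 0.32,"rx": 0,"ry": 0,"rz": 0,"claw": 255},{"x": 0,"y": -0.1,"z": 0.32,"rx": 0,"ry": 0,"rz": 0,"claw": 255}]}}

```text
t: 24.63
tool_pos: [0.4251, -0.316, 0.2002]
orientation: [2.852, 1.312, 0.002]
force: [-0.6, 0.2, -0.1]
opening: 0.0005
gripper_force: 0.0
```

```bash
python3 s.py; python3 - <<'E'
from m import *
c,p,d=cam('wrist'); cv2.imwrite('pics/w4.png',cv2.resize(p[90:265,225:405,::-1],None,fx=3.3,fy=3.3))
P=cloud(c,d); I=p.astype(int)
g=(I[...,1]>I[...,0]+12); g[:100]=0; g[240:]=0; g[:,:240]=0; g[:,380:]=0
X=P[g]; X=X[(X[:,2]>.01)&(X[:,2]<.04)]
a=np.radians(49.5); Rt=np.array([[np.cos(a),np.sin(a)],[-np.sin(a),np.cos(a)]]); L=(X[:,:2]-[.4305,-.3122])@Rt.T
k=np.linalg.lstsq(np.c_[L,np.ones(len(L))],X[:,2],rcond=None)[0]; print('z centre',k[2].round(4),'slope',k[:2].round(4)); print(np.percentile(L*1000,[.5,99.5],axis=0).round(1).tolist())
E
```

```text
24.63 pos [ 425.1 -316.   200.2] yaw -40.6 tilt [ 0.0023 -0.002 ] F [-0.61  0.21 -0.11] T [-0.07  0.14 -0.01] op 0.5 dq 0.061
z centre 0.0246 slope [ 0.0008 -0.0009]
[[-63.4, -45.3], [62.1, 44.7]]
```

View pics/w4.png

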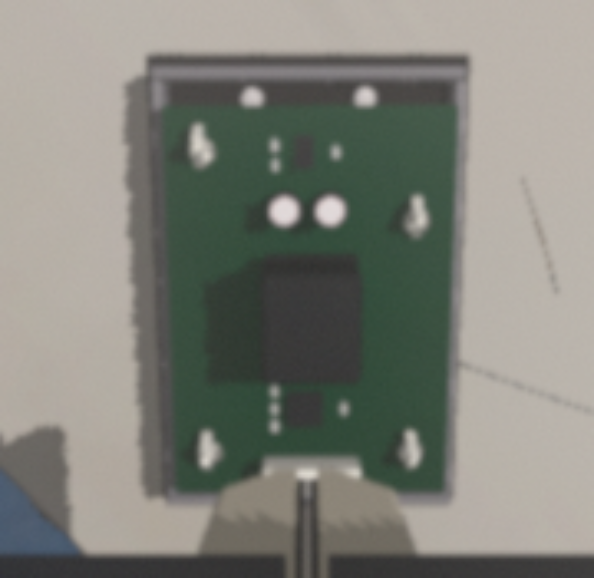

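All four posts with their barbs stand up through the board: A (200,147), D (416,215), B (206,450), C (410,450). The board is level and was solid at the same height at A, C and D, so I hand the job in.

```bash
python3 -c "
from plant import robot
print(robot.close_job())"
```

```text
the job is handed in; nothing more can be done
None
```

The board is on the four standoffs the right way round and the job is handed in at about 25 s of robot time. All four posts clicked: A and B at their own presses, C and D together while pressing at C. The highest vertical force read at the tool was about 23 N, against the 40 N limit. The final picture shows the board level, with all four barbs up through it.

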